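# Pack the sauce bottles and lock the carrier's stop

### The arm

A 6-joint arm with a two-finger parallel gripper is mounted at the origin on the work surface. World frame = base frame: x ahead of the robot, y to its left, z up, the work surface at z = 0. Lengths are in m, angles in degrees, forces in N, time in s.
With the tool pointing down it reaches from about 0.3 to 0.75 m from the base axis. Payload 8.5 kg.
Tool frame: the origin (TCP) lies midway between the tips of the shut fingers; the grasp point (between the pads) lies 19 mm behind it; z points along the fingers, y is the direction in which the jaws open and shut (so a half turn about z gives the same grasp; the last joint's range is limited). The gripper opens to 85 mm and grips with 20 to 120 N. Pads are 22 mm wide; open, the fingers measure 114 mm over their backs; the gripper's body (76 mm by 85 mm) begins 54 mm behind the grasp point. The pads swing forward as they close: fully open they stand 13 mm farther back than shut.
Start: joints at [-86.19, 21.807, 74.336, -0, 83.858, -12.336], TCP at [0.153, -0.528, 0.231] pointing down, gripper open.
Joint ranges: [-178.18, 178.18], [-50.72, 133.34], [12.68, 142.11], [-81.47, 261.47], [9.98, 163.14], [-165.26, 165.26]. Speed limits (degrees/s): [136.94, 136.94, 180, 180, 180, 180].

### API

Orientations are given as a 3x3 rotation matrix whose columns are the frame's x, y, z axes.
In Python, from rig import status, eyes, env gives the robot as it stands. The module is installed in compiled form; this text tells all that it offers.
- The arm moves only by the tool play_rows, never from a script. Its argument "targets" is text: rows parted by semicolons, each of 5 numbers parted by spaces: the shift along the tool's x, y, z in m, then the turn about the tool's z in rad, then the closure, from 0 (fully open) to 1 (shut). A call has 1 to 5 rows; each row is the pose to reach, as a shift and turn from the pose commanded when the call began, along the tool's axes at that moment; what a row does not reach only later rows make up. A row lasts 1/10 s, in which the tool goes at most 50 mm and 8.59 degrees, less where a joint would pass 70% of its speed; a pose out of reach is approached as far as the arm can. A call with a gripper value outside its range is refused whole. The fingers move at their own pace and stop on an object; "force" is the grip in N (left out, the last holds). Time passes only in rows, so rows that repeat a pose let the fingers close. It gives the time, the measured TCP pose, the force and the opening at its end, in the units of the state.
- status.observe(): the state, without advancing time (a new reading comes with each control period).
- eyes.get_image(name): name is "scene" or "top" or "wrist"; returns a dict with "pixels" (400x640x3 uint8, red, green, blue), "range_z" (400x640 float32, m along the optical axis (not along the pixel's ray), 0 where there is no reading), "mtx" (3x3 intrinsics, pixels), "world_to_cam" (4x4, takes a point from world to camera coordinates); the wrist camera has in their place "T_tool_cam" (4x4, takes a point from camera to tool coordinates, whose origin is the TCP and whose axes are the flange's). Camera axes: x right, y up, looking along -z (the intrinsics and any distortion apply to the point x, -y, -z); pixel columns grow to the right and rows downward; lengths in m; the calibration is good to about 2 mm. A picture is of the moment at which its call begins: read the wrist's pose just before it.
- env.close_job(): hands the job in, once; it reports no verdict.
The state is a dict: "time_s": time; "q": joint angles; "qvel": joint speeds; "joint_efforts": joint torques, N m; "position": TCP position; "tool_rot": TCP orientation; "ft_force": force on the tool from outside, world axes, zero at the start; "wrist_torque": the same for the moment, N m; "grip_width": finger opening in m.
Only numpy, scipy, OpenCV 4.12 (cv2) and the standard library are available. Lean on these libraries where they do the work, as an engineer would, in place of code of your own. Each camera call takes 0.05 s, during which the arm holds its last target.

### The job

Pack the sauce bottles for the van: first flip the carrier's red cam lever fully open, then draw the stop back and stand every squeeze bottle that is on the table upright in the trough between the end wall and the stop, in any order. Push the stop up snug so the row has no play (under 8 mm), and while the lever is still open turn the slack wing nut clockwise until its white wing points at the white index line; then flip the lever fully closed again. Never turn the nut with the lever closed, and leave the other things on the table where they are.

Things in the scene. Friction and masses are not known exactly. Their poses are not given: they have to be found in the camera images.
- rack: Bottle carrier: open stainless trough fixed to the table, 440 mm long (its y), 62 mm wide inside (its x); x within 0.13 rad of world x. Origin: centre of its underside, on the table, z up. Inner floor at z = 12 mm; side walls with outward flanges up to 76 mm, 94 mm wide over the flanges; end wall 110 mm tall, inner face at y = -216 mm. The sliding stop rides on the flanges on the +y side
- stop (a joint): Clear length (m) from end wall to stop face, 0 to 0.29; grows as the stop is drawn to the carrier's +y. It slides with about 4 N when the lever is open; closed, the cam clamps it. The stop is an upright dark plate 54 mm wide, 16 to 108 mm above the table; behind it (+y) a dark saddle plate (186 x 94 mm, top at 83 mm) covers the trough and carries wing nut, lever and knob
- stop_face (a point): centre of the stop's face that meets the bottles, 62 mm above the table; axes like the carrier's. From here the nut's axis is 55 mm, the lever 118 mm and the knob 168 mm along +y, all on the centre line
- stop_knob (a point): centre of the upright black knob, 24 mm in diameter, from 93 to 127 mm above the table, the handle for sliding the stop
- lever (a joint): Cam lever angle (rad): 0 = closed, flat, pointing to the carrier's -x (towards the robot); 2.8 = fully open, flipped up and over to the +x side, tip still 0.34 rad above level. It swings about the carrier's y axis in the upright plane, stays where it is left, and takes 1 to 4 N at the grip, most in the last 0.9 rad of closing
- lever_pivot (a point): lever's pivot, 98 mm above the table and up to 3 mm higher as the nut is tightened
- lever_grip (a point): grip point on the red lever, 75 mm from the pivot; the lever is 98 mm long, 14 to 16 mm wide (along the carrier's y), 8 mm thick; free space below it here when it lies closed or open
- nut (a joint): Wing-nut angle (rad), 0 to 4.2, grows clockwise seen from above = tighter; starts slack. At 2.5 its white wing points along the carrier's +x at the white index line on the saddle: the right tension. Turns stiffly (0.12 N m), stays where left. The white wing points 2.5 - value (rad, anticlockwise from above) from the carrier's +x
- nut_grip (a point): centre of the black wing bar of the nut: 50 mm long, 11 mm thick, 22 mm tall, centre 111 mm above the table; its x axis points along the white-tipped wing
- yellow_mid (a point): mustard-yellow squeeze bottle with white label band, white cap and nozzle, 50 mm in diameter, 150 mm tall, about 0.2 kg, nearly empty (weight in its lowest 30 mm), standing upright; point on its axis half-way up (75 mm above its base). The straight body to grip reaches 108 mm above the base, the cap (41 mm) 128 mm. Not every bottle is there every time.
- red_mid (a point): dark red squeeze bottle with white label band, white cap and nozzle, 50 mm in diameter, 150 mm tall, about 0.2 kg, nearly empty (weight in its lowest 30 mm), standing upright; point on its axis half-way up (75 mm above its base). The straight body to grip reaches 108 mm above the base, the cap (41 mm) 128 mm. Not every bottle is there every time.
- brown_mid (a point): dark brown squeeze bottle with white label band, white cap and nozzle, 50 mm in diameter, 150 mm tall, about 0.2 kg, nearly empty (weight in its lowest 30 mm), standing upright; point on its axis half-way up (75 mm above its base). The straight body to grip reaches 108 mm above the base, the cap (41 mm) 128 mm. Not every bottle is there every time.
- tan_mid (a point): light tan squeeze bottle with white label band, white cap and nozzle, 50 mm in diameter, 150 mm tall, about 0.2 kg, nearly empty (weight in its lowest 30 mm), standing upright; point on its axis half-way up (75 mm above its base). The straight body to grip reaches 108 mm above the base, the cap (41 mm) 128 mm. Not every bottle is there every time.
- green_mid (a point): olive-green squeeze bottle with white label band, white cap and nozzle, 50 mm in diameter, 150 mm tall, about 0.2 kg, nearly empty (weight in its lowest 30 mm), standing upright; point on its axis half-way up (75 mm above its base). The straight body to grip reaches 108 mm above the base, the cap (41 mm) 128 mm. Not every bottle is there every time.
- mug: clear glass beer mug, 84 mm wide, 130 mm tall, handle at its +y; origin at the centre of its underside; not part of the job
- salt: salt shaker, 38 mm wide, 84 mm tall, white cap; origin at the centre of its underside; not part of the job
- pepper: pepper shaker, 38 mm wide, 84 mm tall, black cap; origin at the centre of its underside; not part of the job
- fuel_can: blue burner-fuel can, 82 mm wide, 59 mm tall; origin at the centre of its underside; not part of the job
- spoon: steel serving spoon, 280 mm long, lying flat; origin at the centre of its underside; not part of the job

How it is judged:
By the outcome, as a careful person would: the job done as asked, in the order asked, and still so for the second after the job is handed in, with the robot touching nothing.
Of bottle_yellow, bottle_red, bottle_brown, bottle_tan, bottle_green only 3 to 5 are there at a start; the rules pass over those that are not, and their reading is None.
At some moment in a run one of bottle_yellow, bottle_red, bottle_brown, bottle_tan, bottle_green may be knocked a few centimetres aside while the robot is not near it.
It also fails if it takes over 210 s, if anything falls off the work surface, if the arm or the gripper's body presses on something with over 40 N, if the wrist force passes 120 N, or if a joint passes its speed limit or range.

## Working session

There is one attempt and no reset: what is moved stays moved. The work goes in short steps, Python scripts to look and compute and a tool call to move; the robot and the scene stay as the last step left them, time stands still between calls to the robot, and variables do not carry over. Pictures are saved under pics/ and viewed, and the job is handed in when it is done.

Besides the shell and the picture viewer there is one more tool, called as name(argument=value, ...) on one line, values as JSON. play_rows: Moves the arm, as the interface text tells. Its arguments: {"type":"object","properties":{"targets":{"type":"string"},"force":{"type":"number"}},"required":["targets"]}

```bash
mkdir -p pics; ls; cat > h.py <<'E'
import numpy as np, cv2
from rig import status, eyes, env
def save(n,fn):
    im=eyes.get_image(n); cv2.imwrite('pics/'+fn,im['pixels'][:,:,::-1]); np.savez('pics/'+fn[:-4]+'.npz',**im); return im
def ray(im,u,v):
    K=im['mtx']; T=np.linalg.inv(im['world_to_cam'])
    d=np.array([(u-K[0,2])/K[0,0],-(v-K[1,2])/K[1,1],-1.]); return T[:3,3],T[:3,:3]@d
def onz(im,u,v,z):
    o,d=ray(im,u,v); return o+d*(z-o[2])/d[2]
def cloud(im):
    K=im['mtx'];T=np.linalg.inv(im['world_to_cam']);D=im['range_z']
    v,u=np.mgrid[0:400,0:640]
    P=np.stack([(u-K[0,2])/K[0,0]*D,-(v-K[1,2])/K[1,1]*D,-D],-1)
    W=P@T[:3,:3].T+T[:3,3]; W[D==0]=np.nan; return W
def st():
    s=status.observe(); print('t',s['time_s'],'p',np.round(s['position'],4),'q',np.round(s['q'],1),'F',np.round(s['ft_force'],1),'g',s['grip_width']); print(np.round(s['tool_rot'],3)); return s
E
python3 - <<'E'
from h import *
st()
for n in('scene','top','wrist'):
    im=save(n,n+'0.png'); print(n,im['mtx'].tolist(),np.round(im.get('world_to_cam',im.get('T_tool_cam')),3).tolist(),im.keys())
E
```

```text
pics
t 0.0 p [ 0.1529 -0.528   0.2307] q [-86.2  21.8  74.4  -0.   83.9 -12.3] F [ 0.2 -0.7  0.4] g 0.0855881793032236
[[ 0.961  0.278 -0.   ]
 [ 0.278 -0.961  0.001]
 [ 0.    -0.001 -1.   ]]
scene [[390.72340837969074, 0.0, 311.54256596072054], [0.0, 390.72340837969074, 191.57001262030838], [0.0, 0.0, 1.0]] [[0.764, 0.645, -0.0, -0.452], [-0.493, 0.585, 0.643, 0.224], [0.415, -0.492, 0.766, -1.334], [0.0, 0.0, 0.0, 1.0]] dict_keys(['pixels', 'range_z', 'mtx', 'world_to_cam'])
top [[390.0278042642175, 0.0, 322.58006294607765], [0.0, 390.0278042642175, 193.41984934529128], [0.0, 0.0, 1.0]] [[0.028, -1.0, 0.002, -0.024], [0.987, 0.028, 0.161, -0.592], [-0.161, -0.002, 0.987, -0.995], [0.0, 0.0, 0.0, 1.0]] dict_keys(['pixels', 'range_z', 'mtx', 'world_to_cam'])
wrist [[287.01517189319463, 0.0, 319.85124467895344], [0.0, 287.01517189319463, 203.81703417402258], [0.0, 0.0, 1.0]] [[-0.0, 0.95, 0.311, 0.081], [1.0, 0.001, -0.001, -0.0], [-0.001, 0.311, -0.95, -0.142], [0.0, 0.0, 0.0, 1.0]] dict_keys(['pixels', 'range_z', 'mtx', 'T_tool_cam'])
```

View pics/scene0.png

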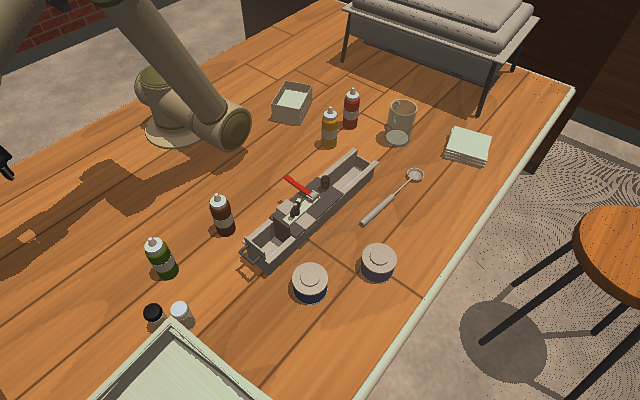

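View pics/top0.png

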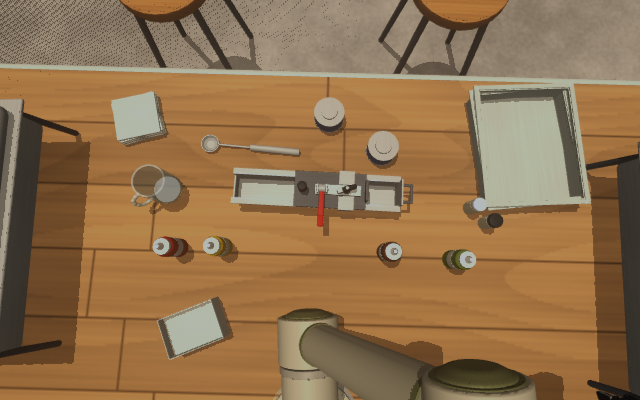

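Scene shows four bottles: red (top view 168,246), yellow (215,246), brown (391,252), green (460,259). The carrier runs from about (235,190) to (405,195), with the red lever closed at (321,208). Next I'll measure these.

```bash
cat > m.py <<'E'
from h import *
from scipy import ndimage as ni
T=dict(np.load('pics/top0.npz')); S=dict(np.load('pics/scene0.npz'))
W=cloud(T); V=cloud(S)
A=np.concatenate([W.reshape(-1,3),V.reshape(-1,3)]);C=np.concatenate([T['pixels'].reshape(-1,3),S['pixels'].reshape(-1,3)])
for nm,W_ in(('top',W),('scene',V)):
    # bottles: points higher than .1 away from carrier
    for b,(x0,y0) in dict(red=(.42,.38),yel=(.42,.26),bro=(.42,-.17),gre=(.4,-.33)).items(): pass
# blobs above z=0.112 in top view in work area
for nm,W_ in(('top',W),('scene',V)):
    m=(W_[...,2]>.112)&(W_[...,2]<.16)&(W_[...,0]>.25)&(W_[...,0]<.7)&(abs(W_[...,1])<.6)
    l,n=ni.label(m)
    for i in range(1,n+1):
        P=W_[l==i]
        if len(P)>8:
            v,u=np.argwhere(l==i).mean(0); print(nm,len(P),np.round([u,v],0),np.round(P.mean(0),3),np.round(P.min(0),3),np.round(P.max(0),3))
E
python3 m.py
python3 - <<'E'
import cv2
a=cv2.imread('pics/top0.png')[150:290,130:500]
cv2.imwrite('pics/topz0.png',cv2.resize(a,None,fx=2.1,fy=2.1,interpolation=cv2.INTER_CUBIC))
E
```

```text
top 412 [148. 181.] [0.599 0.426 0.125] [0.558 0.383 0.112] [0.641 0.468 0.135]
top 74 [302. 186.] [0.598 0.045 0.127] [0.588 0.034 0.116] [0.61  0.056 0.132]
top 95 [346. 188.] [ 0.595 -0.067  0.121] [ 0.584 -0.091  0.113] [ 0.607 -0.044  0.128]
top 281 [162. 246.] [0.44  0.375 0.128] [0.418 0.357 0.112] [0.462 0.399 0.154]
top 274 [212. 245.] [0.445 0.255 0.129] [0.424 0.237 0.112] [0.466 0.279 0.152]
top 255 [393. 251.] [ 0.443 -0.18   0.129] [ 0.422 -0.202  0.112] [ 0.466 -0.159  0.152]
top 276 [466. 259.] [ 0.429 -0.356  0.128] [ 0.408 -0.379  0.112] [ 0.451 -0.338  0.151]
top 259 [308. 315.] [0.292 0.018 0.144] [ 0.252 -0.05   0.113] [0.304 0.089 0.16 ]
scene 144 [352.  96.] [0.445 0.371 0.127] [0.422 0.356 0.112] [0.463 0.397 0.151]
scene 317 [403. 109.] [0.602 0.422 0.123] [0.56  0.381 0.112] [0.642 0.466 0.134]
scene 159 [330. 115.] [0.451 0.251 0.127] [0.427 0.233 0.112] [0.468 0.277 0.152]
scene 632 [230. 133.] [ 0.292 -0.003  0.138] [ 0.251 -0.054  0.112] [0.307 0.088 0.16 ]
scene 82 [325. 180.] [0.602 0.04  0.123] [0.589 0.031 0.112] [0.612 0.055 0.13 ]
scene 242 [218. 202.] [ 0.449 -0.187  0.128] [ 0.423 -0.206  0.112] [ 0.466 -0.163  0.152]
scene 90 [295. 206.] [ 0.598 -0.071  0.12 ] [ 0.584 -0.092  0.112] [ 0.607 -0.044  0.129]
scene 309 [154. 246.] [ 0.435 -0.365  0.128] [ 0.407 -0.384  0.112] [ 0.451 -0.343  0.152]
```

View pics/topz0.png

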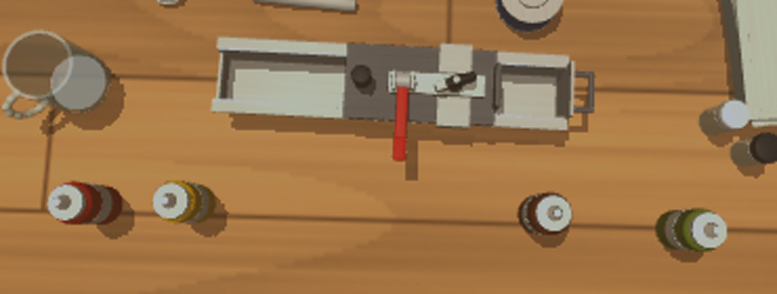

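```bash
cat > rack.py <<'E'
from h import *
import sys
tag=sys.argv[1] if len(sys.argv)>1 else '0'
for n in('top','scene'):
    T=dict(np.load(f'pics/{n}{tag}.npz')); W=cloud(T)
    def sel(z0,z1,m=True): return W[(W[...,2]>z0)&(W[...,2]<z1)&(W[...,0]>.5)&(W[...,0]<.7)&(abs(W[...,1])<.3)&m]
    F=sel(.070,.081)
    F=F[(abs(F[:,1]+.0)<.25)]
    r=cv2.minAreaRect(F[:,:2].astype(np.float32)*1000); print(n,'flange',len(F),r)
    E=sel(.100,.113); E=E[E[:,1]<-.15]; 
    if len(E): print('endwall',E.min(0),E.max(0),E.mean(0))
    P=sel(.098,.111); P=P[(P[:,1]>-.17)&(P[:,1]<-.095)]
    if len(P): print('stop',P.min(0),P.max(0),P.mean(0))
    c=T['pixels'].astype(int); red=(c[...,0]>130)&(c[...,1]<70)&(c[...,2]<70)&(W[...,0]>.48)&(W[...,0]<.75)&(abs(W[...,1])<.12)
    R=W[red]; print('lever',R.min(0),R.max(0),R.mean(0)); print(np.polyfit(R[:,0],R[:,1],1))
    wh=(c.min(-1)>150)&(W[...,2]>.112)&(W[...,2]<.13)&(W[...,0]>.55)&(W[...,0]<.65)&(abs(W[...,1]+.07)<.05); print('white',W[wh].mean(0) if wh.any() else 0, wh.sum())
E
python3 rack.py
```

```text
top flange 1354 ((596.5140380859375, 11.126754760742188), (440.6159362792969, 98.73396301269531), 88.51046752929688)
endwall [ 0.55972158 -0.21051485  0.1001054 ] [ 0.62471869 -0.20442702  0.11237487] [ 0.59450901 -0.20694756  0.10869651]
stop [ 0.5689073  -0.12259314  0.09897855] [ 0.62035764 -0.11510925  0.11058605] [ 0.59393867 -0.1187715   0.10715647]
lever [ 0.50043125 -0.01064033  0.09975563] [0.58697071 0.0044992  0.11275115] [ 0.54228709 -0.00320512  0.10549513]
[-0.0294172   0.01274745]
white [ 0.59271009 -0.05291656  0.12266284] 20
scene flange 1203 ((597.8150024414062, 8.320358276367188), (441.5697937011719, 104.34378814697266), 88.60673522949219)
endwall [ 0.55936461 -0.21256213  0.10019061] [ 0.62616983 -0.2060918   0.11206844] [ 0.59442983 -0.20989619  0.10747817]
stop [ 0.56951141 -0.12590367  0.09827952] [ 0.6228721 -0.116423   0.1105502] [ 0.59618302 -0.12218672  0.10548857]
lever [ 0.50329836 -0.01231618  0.10117319] [0.58792635 0.00258112 0.10970068] [ 0.54522148 -0.00566514  0.10520321]
[-0.02032063  0.00541411]
white [ 0.59235024 -0.05602399  0.12257456] 15
```

play_rows(targets="0.035 -0.028 0 0.1 0;0.073 -0.058 0 0.2 0;0.111 -0.089 0 0.307 0;0.149 -0.12 0 0.307 0;0.187 -0.15 0 0.307 0")

```text
time_s: 0.65
position: [0.2915, -0.3303, 0.2312]
tool_rot: [[1.0, -0.026, -0.0], [-0.026, -1.0, 0.0], [-0.0, -0.0, -1.0]]
ft_force: [0.9, -0.5, 0.4]
grip_width: 0.0856
```

```bash
cat >> h.py <<'E'
def to(x,y,z,yaw=None):
    s=status.observe(); R=np.array(s['tool_rot']); d=R.T@(np.array([x,y,z])-s['position'])
    a=np.degrees(np.arctan2(R[1,0],R[0,0]))
    print('shift',np.round(d,4),'yaw',round(a,2),'turn',None if yaw is None else round(np.radians(((a-yaw+180)%360)-180),3))
E
python3 -c "
from h import *
st();to(.522,-.003,.24,-1.5)"
```

```text
t 0.65 p [ 0.2915 -0.3303  0.2312] q [-64.   10.8  90.4   0.   78.8  27.4] F [ 0.9 -0.5  0.4] g 0.08557556860613962
[[ 1.    -0.026 -0.   ]
 [-0.026 -1.     0.   ]
 [-0.    -0.    -1.   ]]
shift [ 0.222  -0.3332 -0.0087] yaw -1.48 turn 0.0
```

play_rows(targets="0.025 -0.038 0 0 0;0.052 -0.078 0 0 0;0.08 -0.12 0 0 0;0.107 -0.161 0 0 0;0.135 -0.202 0 0 0")

```text
time_s: 1.15
position: [0.4316, -0.1317, 0.2314]
tool_rot: [[1.0, -0.025, 0.0], [-0.025, -1.0, -0.0], [0.0, 0.0, -1.0]]
ft_force: [0.3, -2.3, 1.4]
grip_width: 0.0854
```

play_rows(targets="0.025 -0.038 0 0 0;0.052 -0.078 0 0 0;0.075 -0.115 0 0 0;0.086 -0.13 0 0 0;0.087 -0.131 0 0 0")

```text
time_s: 1.65
position: [0.5219, -0.003, 0.2308]
tool_rot: [[1.0, -0.022, -0.001], [-0.022, -1.0, 0.0], [-0.001, -0.0, -1.0]]
ft_force: [0.1, -0.9, 0.0]
grip_width: 0.0852
```

```bash
python3 -c "
from h import *
st();save('wrist','wrist1.png')"
```

```text
t 1.65 p [ 0.5219 -0.003   0.2308] q [-13.3  19.   78.8   0.   82.3  77.9] F [ 0.1 -0.9  0. ] g 0.08520537378929428
[[ 1.    -0.022 -0.001]
 [-0.022 -1.     0.   ]
 [-0.001 -0.    -1.   ]]
```

View pics/wrist1.png

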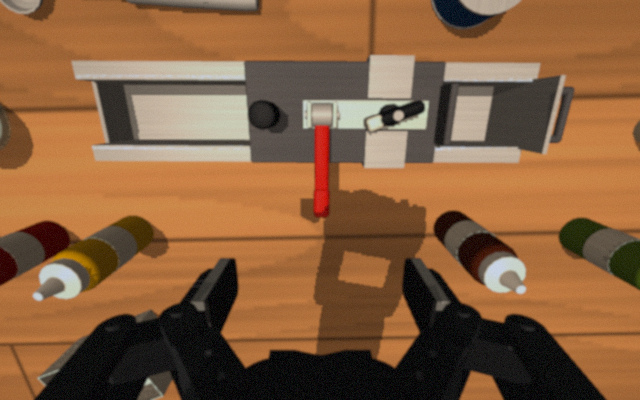

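play_rows(targets="0 0 0.03 0 0.4;0 0 0.07 0 0.4;0 0 0.11 0 0.4;0 0 0.14 0 0.4;0 0 0.148 0 0.4", force=25)

```text
time_s: 2.2
position: [0.5192, -0.0057, 0.0808]
tool_rot: [[1.0, -0.027, -0.006], [-0.027, -1.0, 0.001], [-0.006, -0.001, -1.0]]
ft_force: [0.2, -0.3, 0.2]
grip_width: 0.0511
```

play_rows(targets="0 0 0 0 0.7;0 0 0 0 1;0 0 0 0 1;0 0 0 0 1;0 0 0 0 1")

```text
time_s: 2.7
position: [0.5219, -0.0048, 0.0848]
tool_rot: [[1.0, -0.025, 0.003], [-0.025, -1.0, -0.0], [0.003, 0.0, -1.0]]
ft_force: [-1.3, 3.2, 7.6]
grip_width: 0.0154
```

play_rows(targets="0.0007 0 -0.0105 0 1;0.0029 0 -0.0207 0 1;0.0065 0 -0.0306 0 1;0.0115 0 -0.0398 0 1;0.0176 0 -0.0483 0 1")

```text
time_s: 3.2
position: [0.5385, -0.0054, 0.1321]
tool_rot: [[1.0, -0.025, -0.002], [-0.025, -1.0, -0.0], [-0.002, 0.0, -1.0]]
ft_force: [0.2, 0.4, -6.3]
grip_width: 0.0153
```

play_rows(targets="0.0073 0 -0.0075 0 1;0.0156 0 -0.014 0 1;0.0247 0 -0.0192 0 1;0.0345 0 -0.0231 0 1;0.0447 0 -0.0256 0 1")

```text
time_s: 3.7
position: [0.5828, -0.0066, 0.158]
tool_rot: [[1.0, -0.025, -0.003], [-0.025, -1.0, -0.0], [-0.003, 0.0, -1.0]]
ft_force: [-5.0, -0.2, 0.5]
grip_width: 0.0154
```

play_rows(targets="0.0104 0 -0.0011 0 1;0.0209 0 -0.0007 0 1;0.0312 0 0.0012 0 1;0.0412 0 0.0045 0 1;0.0506 0 0.0092 0 1")

```text
time_s: 4.2
position: [0.6359, -0.0081, 0.1511]
tool_rot: [[1.0, -0.025, 0.005], [-0.025, -1.0, -0.001], [0.006, 0.001, -1.0]]
ft_force: [1.3, -0.0, 11.8]
grip_width: 0.0151
```

play_rows(targets="0.0086 0 0.0059 0 1;0.0164 0 0.0129 0 1;0.0231 0 0.021 0 1;0.0286 0 0.0301 0 1;0.034 0 0.043 0 1")

```text
time_s: 4.7
position: [0.6733, -0.009, 0.1104]
tool_rot: [[1.0, -0.025, 0.016], [-0.025, -1.0, -0.002], [0.016, 0.002, -1.0]]
ft_force: [13.0, 2.5, 12.5]
grip_width: 0.0149
```

play_rows(targets="0 0 0.001 0 1;0 0 0.001 0 0.6;0 0 0.001 0 0.4;0 0 0 0 0.4")

```text
time_s: 5.1
position: [0.6678, -0.0087, 0.1051]
tool_rot: [[1.0, -0.025, -0.001], [-0.025, -1.0, -0.0], [-0.001, 0.0, -1.0]]
ft_force: [-1.0, 0.3, 0.3]
grip_width: 0.0514
```

play_rows(targets="0 0 -0.02 0 0.4;0 0 -0.05 0 0.4;-0.03 0 -0.08 0 0.4;-0.07 0 -0.1 0 0;-0.1 0 -0.1 0 0")

```text
time_s: 5.6
position: [0.5671, -0.0061, 0.208]
tool_rot: [[1.0, -0.025, 0.004], [-0.025, -1.0, -0.001], [0.005, 0.001, -1.0]]
ft_force: [0.4, 0.0, 0.3]
grip_width: 0.078
```

```bash
python3 -c "
from h import *
st();save('wrist','wrist2.png');save('scene','scene2.png');save('top','top2.png')"
```

```text
t 5.6 p [ 0.5671 -0.0061  0.208 ] q [-12.6  24.4  74.1  -0.   81.2  78.9] F [0.4 0.  0.3] g 0.07804004669145174
[[ 1.    -0.025  0.004]
 [-0.025 -1.    -0.001]
 [ 0.005  0.001 -1.   ]]
```

View pics/wrist2.png

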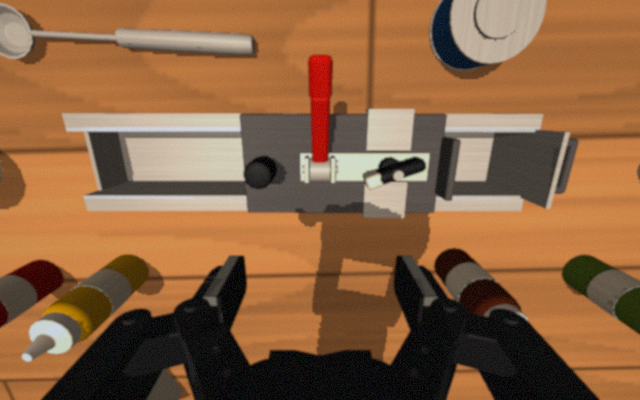

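View pics/scene2.png

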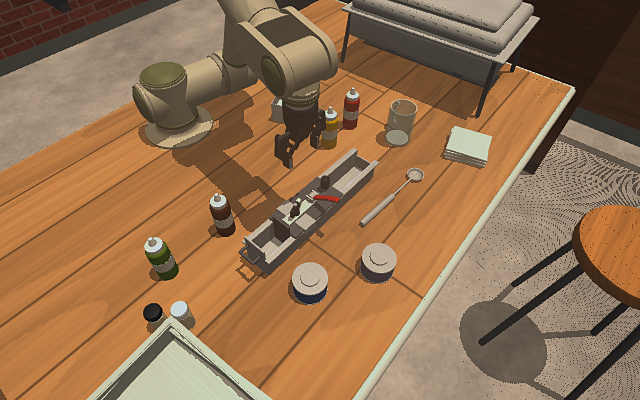

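```bash
python3 -c "
from h import *
for n in('top','scene'):
    T=dict(np.load(f'pics/{n}2.npz'));W=cloud(T);c=T['pixels'].astype(int)
    R=W[(c[...,0]>120)&(c[...,1]<70)&(c[...,2]<70)&(W[...,0]>.55)&(W[...,0]<.75)&(abs(W[...,1])<.12)]
    print(len(R),R.min(0),R.max(0),np.polyfit(R[:,0],R[:,2],1),np.polyfit(R[:,0],R[:,1],1))
"
```

```text
Traceback (most recent call last):
ValueError: zero-size array to reduction operation minimum which has no identity
```

```bash
python3 -c "
from h import *
for n in('scene',):
    T=dict(np.load(f'pics/{n}2.npz'));W=cloud(T);c=T['pixels'].astype(int)
    R=W[(c[...,0]>120)&(c[...,1]<70)&(c[...,2]<70)&(W[...,0]>.6)&(W[...,0]<.75)&(abs(W[...,1])<.12)&(W[...,2]>.09)]
    print(len(R),R.min(0),R.max(0),np.polyfit(R[:,0],R[:,2],1),np.polyfit(R[:,0],R[:,1],1))
s=st()
T=eyes.get_image('wrist');K=T['mtx'];D=T['range_z'];v,u=np.mgrid[0:400,0:640]
P=np.stack([(u-K[0,2])/K[0,0]*D,-(v-K[1,2])/K[1,1]*D,-D],-1)
C=T['T_tool_cam'];P=P@C[:3,:3].T+C[:3,3];P=P@np.array(s['tool_rot']).T+s['position']
c=T['pixels'].astype(int);m=(c[...,0]>120)&(c[...,1]<70)&(c[...,2]<70)&(v<165)&(D>0)&(P[...,2]>.09)
R=P[m];print(len(R),R.min(0),R.max(0),np.polyfit(R[:,0],R[:,2],1),np.polyfit(R[:,0],R[:,1],1))
"
```

```text
94 [ 0.60500064 -0.01604892  0.1047189 ] [ 0.68018733 -0.00102811  0.15627164] [ 0.64072529 -0.27927299] [-0.02839802  0.00898232]
t 5.75 p [ 0.5669 -0.006   0.206 ] q [-12.6  24.6  74.1  -0.   81.3  78.9] F [ 1.2 -0.2 -0.2] g 0.08547749787142686
[[ 1.    -0.025  0.   ]
 [-0.025 -1.    -0.   ]
 [ 0.     0.    -1.   ]]
2123 [ 0.60619955 -0.01603193  0.10456406] [6.81139231e-01 3.31959098e-06 1.54731747e-01] [ 0.65166705 -0.2872663 ] [-0.03320258  0.01397977]
```

play_rows(targets="0.03 0 0 0 1;0.07 0.001 0 0 1;0.098 0.001 0.01 0 1;0.098 0.001 0.04 0 1;0.098 0.001 0.05 0 1")

```text
time_s: 6.3
position: [0.6663, -0.0093, 0.1509]
tool_rot: [[1.0, -0.025, -0.005], [-0.025, -1.0, 0.002], [-0.005, -0.001, -1.0]]
ft_force: [8.6, 2.8, 5.9]
grip_width: 0.0122
```

play_rows(targets="0 0 0.007 0 1;0 0 0.014 0 1;0 0 0.021 0 1;0 0 0.025 0 1;0 0 0.027 0 1")

```text
time_s: 6.8
position: [0.6659, -0.0096, 0.1281]
tool_rot: [[1.0, -0.025, 0.0], [-0.025, -1.0, -0.0], [0.0, 0.0, -1.0]]
ft_force: [-0.3, 0.0, 0.9]
grip_width: -0.0
```

play_rows(targets="0 0 0.003 0 1;0 0 0.005 0 1;0 0 0.007 0 1;0 0 0.007 0 1")

```text
time_s: 7.2
position: [0.6667, -0.0097, 0.1246]
tool_rot: [[1.0, -0.025, 0.005], [-0.025, -1.0, -0.001], [0.005, 0.001, -1.0]]
ft_force: [-4.2, 1.4, 18.7]
grip_width: -0.0
```

```bash
cat > lev.py <<'E'
from h import *
for n in('scene',):
    T=save(n,__import__('sys').argv[1]);W=cloud(T);c=T['pixels'].astype(int)
    R=W[(c[...,0]>120)&(c[...,1]<70)&(c[...,2]<70)&(W[...,0]>.48)&(W[...,0]<.75)&(abs(W[...,1])<.12)&(W[...,2]>.08)]
    print(len(R),R.min(0),R.max(0),np.polyfit(R[:,0],R[:,2],1),np.polyfit(R[:,0],R[:,1],1))
st()
E
python3 lev.py s3.png
```

```text
53 [ 0.60887565 -0.0173786   0.10308677] [ 0.69178232 -0.00387485  0.12954899] [ 0.27779308 -0.06381462] [-0.01140767 -0.00323351]
t 7.25 p [ 0.6667 -0.0097  0.1245] q [-11.   38.1  63.3  -0.   78.3  80.5] F [-4.5  0.8 19.6] g -3.873869389532865e-05
[[ 1.    -0.025  0.005]
 [-0.025 -1.    -0.001]
 [ 0.005  0.001 -1.   ]]
```

View pics/s3.png

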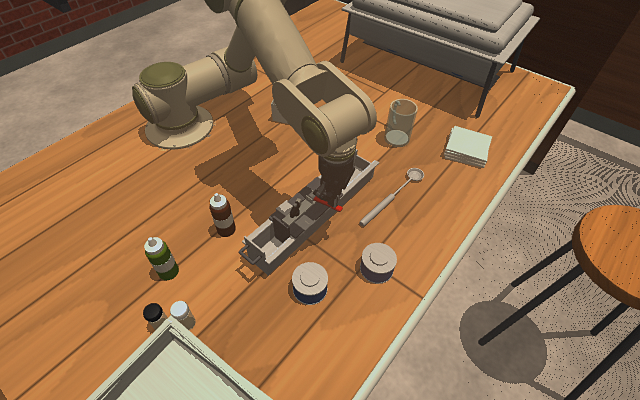

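play_rows(targets="0 0 -0.03 0 1;0 0 -0.075 -0.15 1;-0.02 -0.015 -0.075 -0.3 0.6;-0.045 -0.035 -0.075 -0.45 0.4;-0.0685 -0.052 -0.075 -0.6 0.4")

```text
time_s: 7.75
position: [0.5976, 0.0448, 0.1959]
tool_rot: [[0.836, 0.549, -0.0], [0.549, -0.836, 0.0], [-0.0, -0.0, -1.0]]
ft_force: [0.6, -0.5, -0.1]
grip_width: 0.043
```

play_rows(targets="0 0 0 -0.15 0.4;0 0 0 -0.3 0.4;0 0 0 -0.45 0.4;0 0 0 -0.6 0.4;0 0 0 -0.75 0.4")

```text
time_s: 8.25
position: [0.5986, 0.0442, 0.1959]
tool_rot: [[0.237, 0.971, -0.001], [0.971, -0.237, 0.0], [-0.0, -0.001, -1.0]]
ft_force: [0.4, 0.3, -0.6]
grip_width: 0.0512
```

play_rows(targets="0 0 0 -0.15 0.4;0 0 0 -0.221 0.4;0 0 0 -0.221 0.4")

```text
time_s: 8.55
position: [0.5986, 0.0442, 0.1959]
tool_rot: [[0.024, 1.0, -0.001], [1.0, -0.024, 0.0], [0.0, -0.001, -1.0]]
ft_force: [0.7, -1.2, 0.0]
grip_width: 0.0514
```

```bash
cat >> h.py <<'E'
def wr(fn=None):
    s=status.observe(); T=eyes.get_image('wrist')
    if fn: cv2.imwrite('pics/'+fn,T['pixels'][:,:,::-1])
    K=T['mtx'];D=T['range_z'];v,u=np.mgrid[0:400,0:640]
    P=np.stack([(u-K[0,2])/K[0,0]*D,-(v-K[1,2])/K[1,1]*D,-D],-1)
    C=T['T_tool_cam'];P=P@C[:3,:3].T+C[:3,3];P=P@np.array(s['tool_rot']).T+s['position'];P[D==0]=np.nan
    return T['pixels'].astype(int),P
E
python3 -c "
from h import *
st();to(.5995,.044,.093,88.5);c,P=wr('w4.png')
save('top','t4.png')"; python3 lev.py s4.png
```

```text
t 8.55 p [0.5986 0.0442 0.1959] q [-7.1 28.4 69.4 -0.  82.3 -5.7] F [ 0.7 -1.2  0. ] g 0.05142045768180054
[[ 0.024  1.    -0.001]
 [ 1.    -0.024  0.   ]
 [ 0.    -0.001 -1.   ]]
shift [-0.0002  0.0009  0.1029] yaw 88.6 turn 0.002
130 [ 0.60792206 -0.01749416  0.1027371 ] [ 0.69104659 -0.00169993  0.12994481] [ 0.30059744 -0.07726451] [-0.03330553  0.01192687]
t 8.7 p [0.5987 0.0442 0.196 ] q [-7.1 28.4 69.4 -0.  82.3 -5.5] F [-0.4 -0.7  0.3] g 0.05131350950162826
[[ 0.027  1.    -0.   ]
 [ 1.    -0.027  0.   ]
 [ 0.    -0.    -1.   ]]
```

View pics/w4.png

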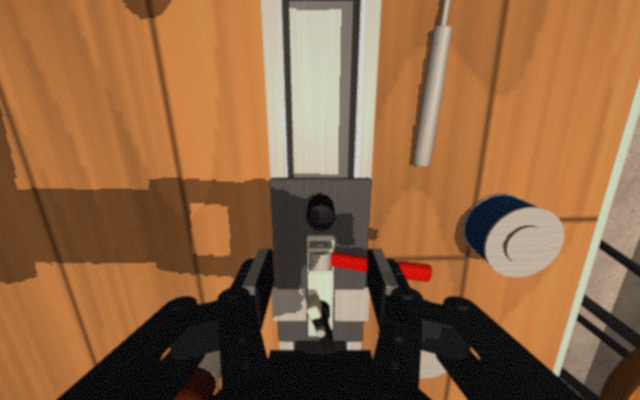

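View pics/t4.png

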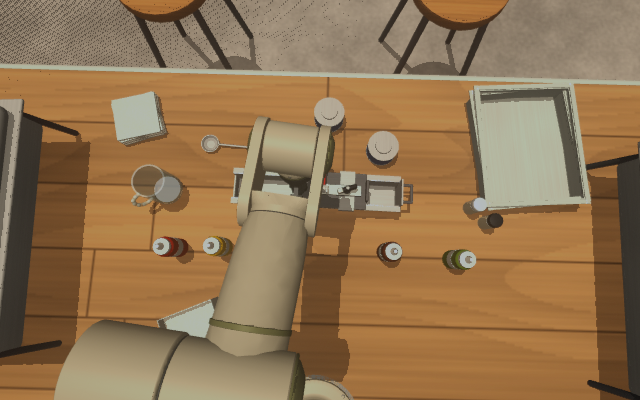

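play_rows(targets="0 0.001 0.03 0 0.4;0 0.001 0.07 0 0.4;0 0.001 0.098 0 0.4;0 0.001 0.103 0 0.4;0 0.001 0.103 0 0.6", force=40)

```text
time_s: 9.2
position: [0.5999, 0.0441, 0.093]
tool_rot: [[0.026, 1.0, -0.001], [1.0, -0.026, 0.0], [0.0, -0.001, -1.0]]
ft_force: [-0.7, 1.0, 0.7]
grip_width: 0.0378
```

play_rows(targets="0 0 0 0 1;0 0 0 0 1;0 0 0 0 1;0 0 0 0 1")

```text
time_s: 9.6
position: [0.599, 0.0441, 0.0947]
tool_rot: [[0.025, 1.0, -0.001], [1.0, -0.025, -0.0], [-0.0, -0.001, -1.0]]
ft_force: [-7.7, -1.7, 2.2]
grip_width: 0.0228
```

Drag the stop +y by about 0.2 (along tool x).

play_rows(targets="0.01 0 0 0 1;0.03 0 0 0 1;0.05 0 0 0 1;0.075 0 0 0 1;0.1 0 0 0 1")

```text
time_s: 10.1
position: [0.6016, 0.1442, 0.0948]
tool_rot: [[0.026, 1.0, -0.001], [1.0, -0.026, -0.001], [-0.001, -0.001, -1.0]]
ft_force: [-3.9, -5.4, 0.4]
grip_width: 0.0231
```

play_rows(targets="0.025 0 0 0 1;0.05 0 0 0 1;0.075 0 0 0 1;0.09 0 0 0 1;0.098 0 0 0 1")

```text
time_s: 10.6
position: [0.6042, 0.2431, 0.0947]
tool_rot: [[0.024, 1.0, -0.0], [1.0, -0.024, -0.0], [-0.0, -0.0, -1.0]]
ft_force: [-7.9, -4.1, 5.2]
grip_width: 0.0224
```

play_rows(targets="0 0 0 0 0.5;0 0 0 0 0.3;0 0 -0.03 0 0.2;0 0 -0.08 0 0;0 0 -0.13 0 0")

```text
time_s: 11.1
position: [0.605, 0.2412, 0.2249]
tool_rot: [[0.026, 1.0, 0.0], [1.0, -0.026, 0.0], [0.0, 0.0, -1.0]]
ft_force: [0.5, -0.9, -0.8]
grip_width: 0.0853
```

```bash
python3 -c "
from h import *
save('top','t5.png');c,P=wr('w5.png')"; python3 lev.py s5.png
```

```text
Traceback (most recent call last):
  File "lev.py", line 5, in <module>
    print(len(R),R.min(0),R.max(0),np.polyfit(R[:,0],R[:,2],1),np.polyfit(R[:,0],R[:,1],1))
                 ~~~~~^^^
ValueError: zero-size array to reduction operation minimum which has no identity
```

View pics/s5.png

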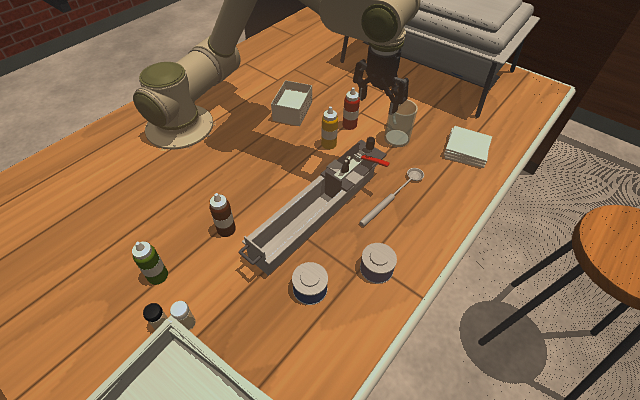

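```bash
python3 - <<'E'
from h import *
from scipy import ndimage as ni
for n in('t5','s5'):
    T=dict(np.load(f'pics/{n}.npz'));W=cloud(T)
    for y in (-.18,-.13,-.08,-.03):
        m=(abs(W[...,1]-y)<.015)&(W[...,0]>.5)&(W[...,0]<.7)
        F=W[m&(abs(W[...,2]-.076)<.004)][:,0]; 
        fl=W[m&(abs(W[...,2]-.012)<.005)][:,0]
        print(n,y,'flange',np.round([F.min(),F.max(),(F.min()+F.max())/2],4) if len(F) else 0,'floor',np.round([fl.min(),fl.max()],4) if len(fl) else 0)
    E=W[(W[...,2]>.1)&(W[...,2]<.114)&(W[...,1]<-.18)&(W[...,1]>-.25)&(W[...,0]>.5)&(W[...,0]<.7)]; print('end',E.min(0),E.max(0))
    m=(W[...,2]>.112)&(W[...,2]<.16)&(W[...,0]>.25)&(W[...,0]<.7)&(abs(W[...,1])<.6)
    l,k=ni.label(m)
    for i in range(1,k+1):
        P=W[l==i]
        if len(P)>60: print(np.round((P.min(0)+P.max(0))/2,3),len(P))
E
```

```text
t5 -0.18 flange [0.5465 0.6397 0.5931] floor [0.5731 0.6932]
t5 -0.13 flange [0.5478 0.6408 0.5943] floor [0.5741 0.6982]
t5 -0.08 flange [0.549  0.6425 0.5958] floor [0.5755 0.6274]
t5 -0.03 flange [0.5502 0.6436 0.5969] floor [0.5767 0.6289]
end [ 0.5609171  -0.21024354  0.10243774] [ 0.6256072  -0.20455536  0.11375021]
[0.663 0.192 0.122] 142
[0.609 0.402 0.123] 101
[0.603 0.244 0.122] 83
[0.601 0.132 0.12 ] 99
[0.446 0.251 0.132] 186
[ 0.443 -0.18   0.132] 256
[ 0.418 -0.385  0.133] 270
s5 -0.18 flange [0.5458 0.6409 0.5933] floor [0.5616 0.6297]
s5 -0.13 flange [0.5475 0.643  0.5953] floor [0.5613 0.6304]
s5 -0.08 flange [0.548  0.6442 0.5961] floor [0.5643 0.6329]
s5 -0.03 flange [0.5487 0.6452 0.5969] floor [0.5645 0.6333]
end [ 0.55872809 -0.21284491  0.10026783] [ 0.62574212 -0.20605199  0.11229657]
[0.441 0.376 0.133] 141
[0.61  0.424 0.122] 213
[0.447 0.257 0.132] 156
[0.606 0.241 0.121] 70
[0.602 0.129 0.12 ] 67
[0.664 0.189 0.122] 102
[ 0.446 -0.184  0.132] 242
[ 0.42  -0.387  0.132] 315
```

View pics/w5.png

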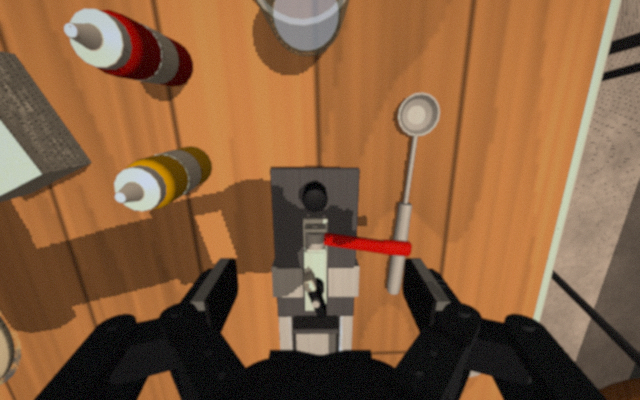

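View pics/t5.png

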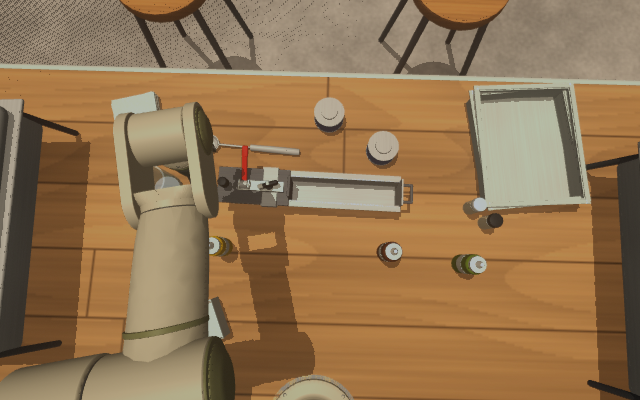

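play_rows(targets="0.003 -0.03 0 0 0;0.006 -0.08 0 0 0;0.01 -0.125 0 0 0;0.012 -0.15 0 0 0;0.012 -0.159 0 0 0", force=30)

```text
time_s: 11.75
position: [0.444, 0.2579, 0.2227]
tool_rot: [[0.024, 1.0, -0.001], [1.0, -0.024, -0.0], [-0.0, -0.001, -1.0]]
ft_force: [0.0, -0.6, -0.8]
grip_width: 0.0854
```

```bash
cat > bot.py <<'E'
from h import *
from scipy import ndimage as ni
import sys
# wrist-view caps: cluster of points z>.112
for n in('top','scene'):
    W=cloud(eyes.get_image(n))
    m=(W[...,2]>.112)&(W[...,2]<.16)&(W[...,0]>.25)&(W[...,0]<.7)&(abs(W[...,1])<.6)
    l,k=ni.label(m)
    for i in range(1,k+1):
        P=W[l==i]
        if len(P)>60: print(n,np.round((P.min(0)+P.max(0))/2,3),np.round(np.ptp(P,axis=0),3),len(P))
s=st()
E
python3 bot.py; python3 -c "
from h import *
to(.446,.257,.08,88.5)"
```

```text
top [0.665 0.192 0.122] [0.059 0.014 0.02 ] 131
top [0.599 0.426 0.124] [0.084 0.084 0.024] 416
top [0.604 0.243 0.122] [0.022 0.023 0.019] 83
top [0.601 0.132 0.121] [0.022 0.05  0.017] 100
top [0.446 0.257 0.133] [0.044 0.042 0.041] 273
top [ 0.444 -0.18   0.133] [0.044 0.042 0.042] 253
top [ 0.418 -0.384  0.133] [0.043 0.044 0.041] 283
scene [0.443 0.377 0.132] [0.042 0.045 0.04 ] 146
scene [0.602 0.425 0.123] [0.081 0.088 0.021] 320
scene [0.448 0.256 0.132] [0.039 0.043 0.039] 154
scene [0.605 0.241 0.121] [0.023 0.024 0.017] 67
scene [0.602 0.129 0.12 ] [0.022 0.048 0.016] 72
scene [0.665 0.189 0.121] [0.066 0.017 0.018] 99
scene [ 0.445 -0.184  0.133] [0.039 0.043 0.04 ] 238
scene [ 0.421 -0.387  0.133] [0.04  0.045 0.042] 321
t 11.85 p [0.4459 0.2578 0.2229] q [16.9 18.7 80.7 -0.  80.7 18.3] F [ 0.6 -1.2  0.2] g 0.08532433493290204
[[ 0.025  1.    -0.   ]
 [ 1.    -0.025 -0.   ]
 [-0.    -0.    -1.   ]]
shift [-8.000e-04  1.000e-04  1.429e-01] yaw 88.58 turn 0.001
```

play_rows(targets="0 0 0.03 0 0;0 0 0.075 0 0;0 0 0.115 0 0;0 0 0.138 0 0;0 0 0.143 0 0")

```text
time_s: 12.35
position: [0.4463, 0.2572, 0.077]
tool_rot: [[0.026, 1.0, -0.005], [1.0, -0.026, -0.002], [-0.002, -0.005, -1.0]]
ft_force: [-1.2, -0.4, 5.0]
grip_width: 0.0854
```

play_rows(targets="0 0 0 0 0.5;0 0 0 0 1;0 0 0 0 1;0 0 0 0 1;0 0 0 0 1")

```text
time_s: 12.85
position: [0.4469, 0.2583, 0.0813]
tool_rot: [[0.025, 1.0, 0.003], [1.0, -0.025, 0.001], [0.001, 0.003, -1.0]]
ft_force: [-1.5, -0.5, 6.4]
grip_width: 0.0489
```

play_rows(targets="0 0 -0.015 0 1;0 0 -0.045 0 1;0 0 -0.085 0 1;0 0 -0.12 0 1;0 0 -0.135 0 1")

```text
time_s: 13.35
position: [0.4468, 0.2583, 0.2186]
tool_rot: [[0.025, 1.0, 0.005], [1.0, -0.025, 0.002], [0.002, 0.005, -1.0]]
ft_force: [0.7, -0.9, -1.8]
grip_width: 0.049
```

play_rows(targets="-0.015 0.005 0 0 1;-0.045 0.016 0 0 1;-0.085 0.031 0 0 1;-0.13 0.048 0 0 1;-0.175 0.065 0 0 1")

```text
time_s: 13.85
position: [0.5068, 0.0799, 0.2153]
tool_rot: [[0.024, 1.0, 0.0], [1.0, -0.024, 0.0], [0.0, 0.0, -1.0]]
ft_force: [-0.2, -0.5, -2.4]
grip_width: 0.0494
```

play_rows(targets="-0.045 0.016 0 0 1;-0.09 0.033 0 0 1;-0.135 0.05 0 0 1;-0.175 0.064 0 0 1;-0.21 0.077 0 0 1")

```text
time_s: 14.35
position: [0.5786, -0.1326, 0.215]
tool_rot: [[0.026, 1.0, -0.0], [1.0, -0.026, -0.0], [-0.0, -0.0, -1.0]]
ft_force: [0.7, 0.2, -1.3]
grip_width: 0.049
```

```bash
python3 -c "
from h import *
st();to(.5932,-.177,.092,88.55)"
```

```text
t 14.35 p [ 0.5786 -0.1326  0.215 ] q [-24.3  26.9  68.7  -0.   84.4 -22.8] F [ 0.7  0.2 -1.3] g 0.0490120959263429
[[ 0.026  1.    -0.   ]
 [ 1.    -0.026 -0.   ]
 [-0.    -0.    -1.   ]]
shift [-0.044   0.0157  0.123 ] yaw 88.52 turn -0.001
```

play_rows(targets="-0.025 0.009 0 0 1;-0.04 0.014 0 0 1;-0.044 0.0155 0 0 1;-0.044 0.0155 0 0 1")

```text
time_s: 14.75
position: [0.5927, -0.1743, 0.215]
tool_rot: [[0.025, 1.0, -0.0], [1.0, -0.025, 0.0], [0.0, -0.0, -1.0]]
ft_force: [0.7, 0.9, -1.9]
grip_width: 0.0491
```

```bash
python3 -c "
from h import *
st();to(.5932,-.177,.092,88.55);save('scene','s6.png');wr('w6.png')"
```

```text
t 14.75 p [ 0.5927 -0.1743  0.215 ] q [-27.4  29.4  64.4   0.   86.3 -25.9] F [ 0.7  0.9 -1.9] g 0.0491357441749796
[[ 0.025  1.    -0.   ]
 [ 1.    -0.025  0.   ]
 [ 0.    -0.    -1.   ]]
shift [-0.0028  0.0006  0.123 ] yaw 88.58 turn 0.0
```

View pics/s6.png

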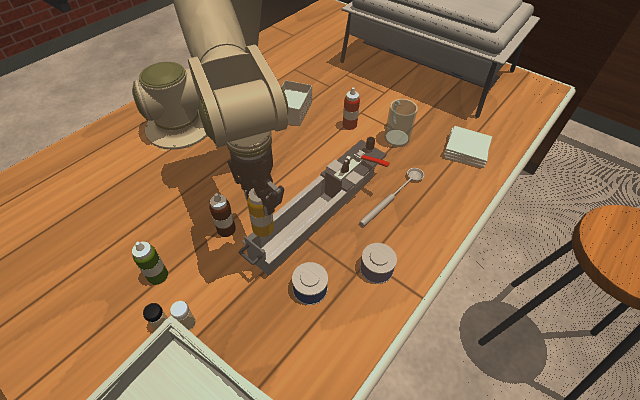

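View pics/w6.png

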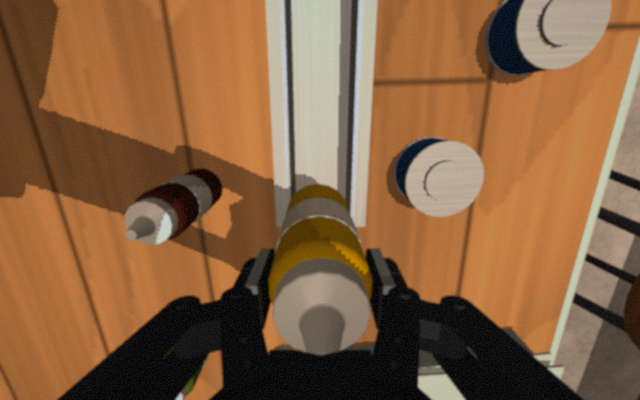

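play_rows(targets="-0.002 0.0005 0.02 0 1;-0.002 0.0005 0.06 0 1;-0.002 0.0005 0.095 0 1;-0.002 0.0005 0.115 0 1;-0.002 0.0005 0.121 0 1")

```text
time_s: 15.35
position: [0.5917, -0.1752, 0.0932]
tool_rot: [[0.023, 1.0, -0.005], [1.0, -0.023, 0.002], [0.001, -0.005, -1.0]]
ft_force: [-13.8, 2.3, 25.2]
grip_width: 0.0491
```

play_rows(targets="0 0 0 0 1;0 0 0 0 0.37;0 0 0 0 0.37;0 0 0 0 0.35;0 0 0 0 0.35")

```text
time_s: 15.85
position: [0.5936, -0.1768, 0.0945]
tool_rot: [[0.025, 1.0, 0.001], [1.0, -0.025, -0.0], [-0.0, 0.001, -1.0]]
ft_force: [0.5, 0.2, -0.1]
grip_width: 0.0553
```

play_rows(targets="0 0 -0.015 0 0.3;0 0 -0.05 0 0.1;0 0 -0.095 0 0;0 0 -0.12 0 0;0 0 -0.12 0 0")

```text
time_s: 16.35
position: [0.5946, -0.1774, 0.2184]
tool_rot: [[0.025, 1.0, 0.007], [1.0, -0.025, -0.004], [-0.004, 0.007, -1.0]]
ft_force: [0.2, 0.3, -1.2]
grip_width: 0.0859
```

```bash
python3 bot.py; python3 -c "
from h import *
wr('w7.png')"
```

```text
top [0.665 0.192 0.122] [0.059 0.014 0.018] 131
top [0.6   0.425 0.124] [0.084 0.084 0.024] 407
top [0.603 0.244 0.123] [0.021 0.023 0.021] 85
top [0.601 0.132 0.12 ] [0.022 0.049 0.016] 100
top [0.44  0.378 0.133] [0.044 0.042 0.041] 284
top [ 0.417 -0.384  0.133] [0.041 0.045 0.042] 277
scene [0.443 0.379 0.132] [0.041 0.045 0.04 ] 139
scene [0.601 0.423 0.123] [0.082 0.086 0.022] 310
scene [0.605 0.241 0.121] [0.022 0.026 0.018] 65
scene [0.603 0.13  0.12 ] [0.021 0.048 0.014] 71
scene [0.665 0.191 0.121] [0.064 0.018 0.018] 100
scene [ 0.445 -0.184  0.132] [0.041 0.042 0.039] 246
scene [ 0.595 -0.177  0.136] [0.046 0.05  0.048] 367
scene [ 0.42  -0.387  0.132] [0.04  0.043 0.039] 315
t 16.45 p [ 0.5932 -0.1768  0.2139] q [-27.5  29.5  64.3   0.   86.2 -26.1] F [-0.4 -0.  -1.5] g 0.0855291206267807
[[ 0.025  1.     0.   ]
 [ 1.    -0.025 -0.   ]
 [-0.     0.    -1.   ]]
```

View pics/w7.png

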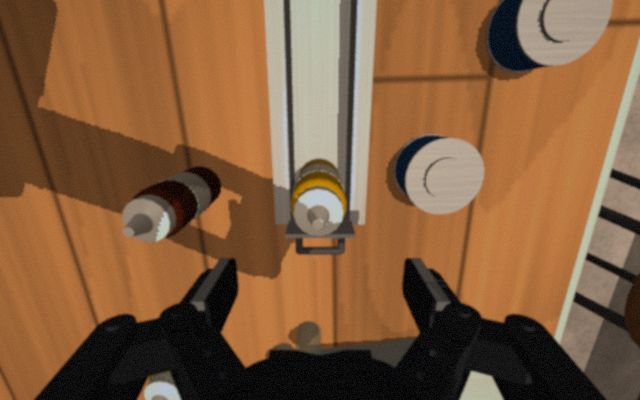

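play_rows(targets="-0.002 -0.03 0 0 0;-0.005 -0.075 0 0 0;-0.008 -0.12 0 0 0;-0.009 -0.144 0 0 0;-0.009 -0.149 0 0 0")

```text
time_s: 17.0
position: [0.4418, -0.1816, 0.2132]
tool_rot: [[0.027, 1.0, -0.002], [1.0, -0.027, 0.002], [0.001, -0.002, -1.0]]
ft_force: [0.1, -1.0, 0.7]
grip_width: 0.0852
```

play_rows(targets="0 0 0.025 0 0;0 0 0.065 0 0;0 0 0.105 0 0;0 0 0.125 0 0;0 0 0.131 0 0")

```text
time_s: 17.5
position: [0.4437, -0.1813, 0.0802]
tool_rot: [[0.025, 1.0, -0.004], [1.0, -0.025, 0.003], [0.003, -0.004, -1.0]]
ft_force: [0.5, -0.7, 0.1]
grip_width: 0.0853
```

play_rows(targets="0 0 0 0 0.5;0 0 0 0 1;0 0 0 0 1;0 0 0 0 1;0 0 0 0 1")

```text
time_s: 18.0
position: [0.4446, -0.1824, 0.0841]
tool_rot: [[0.025, 1.0, 0.002], [1.0, -0.025, -0.002], [-0.001, 0.002, -1.0]]
ft_force: [-0.6, 0.9, 7.4]
grip_width: 0.049
```

play_rows(targets="0 0 -0.015 0 1;0 0 -0.045 0 1;0 0 -0.085 0 1;0 0 -0.12 0 1;0 0 -0.135 0 1")

```text
time_s: 18.5
position: [0.4448, -0.1824, 0.2215]
tool_rot: [[0.025, 1.0, 0.005], [1.0, -0.025, -0.003], [-0.003, 0.005, -1.0]]
ft_force: [0.4, -0.5, -3.5]
grip_width: 0.0493
```

```bash
python3 -c "
from h import *
st();to(.5948,-.122,.095,88.55);save('scene','s8.png')"
```

```text
t 18.5 p [ 0.4448 -0.1824  0.2215] q [-36.4  15.2  86.1   0.   78.4 -35. ] F [ 0.4 -0.5 -3.5] g 0.0493048511415552
[[ 0.025  1.     0.005]
 [ 1.    -0.025 -0.003]
 [-0.003  0.005 -1.   ]]
shift [0.0645 0.1479 0.127 ] yaw 88.57 turn 0.0
```

View pics/s8.png

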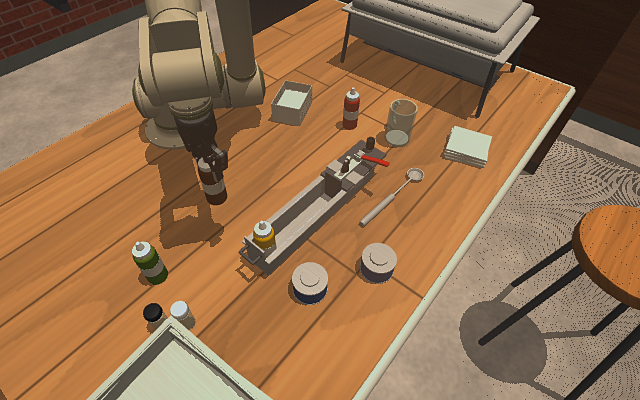

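play_rows(targets="0.02 0.01 0 0 1;0.05 0.03 0 0 1;0.064 0.07 0 0 1;0.0645 0.11 0 0 1;0.0645 0.138 0 0 1")

```text
time_s: 19.05
position: [0.5855, -0.1201, 0.217]
tool_rot: [[0.024, 1.0, -0.001], [1.0, -0.024, 0.0], [0.0, -0.001, -1.0]]
ft_force: [-0.4, -1.0, -1.2]
grip_width: 0.0492
```

play_rows(targets="0 0.008 0 0 1;0 0.01 0 0 1;0 0.01 0 0 1")

```text
time_s: 19.35
position: [0.593, -0.1213, 0.2176]
tool_rot: [[0.025, 1.0, -0.001], [1.0, -0.025, 0.0], [0.0, -0.001, -1.0]]
ft_force: [-0.2, -0.7, -1.3]
grip_width: 0.0493
```

```bash
python3 -c "
from h import *
st();to(.5948,-.122,.096,88.55)"
```

```text
t 19.35 p [ 0.593  -0.1213  0.2176] q [-22.7  28.   66.4  -0.   85.7 -21.3] F [-0.2 -0.7 -1.3] g 0.04934873091795981
[[ 0.025  1.    -0.001]
 [ 1.    -0.025  0.   ]
 [ 0.    -0.001 -1.   ]]
shift [-0.0007  0.002   0.1216] yaw 88.56 turn 0.0
```

play_rows(targets="0 0.0015 0.02 0 1;0 0.0015 0.06 0 1;0 0.0015 0.095 0 1;0 0.0015 0.11 0 1;0 0.0015 0.115 0 1")

```text
time_s: 19.85
position: [0.5935, -0.1212, 0.1016]
tool_rot: [[0.026, 1.0, -0.003], [1.0, -0.026, 0.001], [0.001, -0.003, -1.0]]
ft_force: [-0.3, 0.4, -1.4]
grip_width: 0.0491
```

play_rows(targets="0 0 0.003 0 1;0 0 0.005 0 1;0 0 0.006 0 0.37;0 0 0.006 0 0.35;0 0 0.006 0 0.35")

```text
time_s: 20.35
position: [0.5955, -0.1214, 0.0977]
tool_rot: [[0.025, 1.0, 0.001], [1.0, -0.025, -0.001], [-0.0, 0.001, -1.0]]
ft_force: [0.0, -0.5, 0.6]
grip_width: 0.0553
```

play_rows(targets="0 0 -0.015 0 0.3;0 0 -0.05 0 0.1;0 0 -0.095 0 0;0 0 -0.12 0 0;0 0 -0.12 0 0")

```text
time_s: 20.85
position: [0.5965, -0.1218, 0.2216]
tool_rot: [[0.025, 1.0, 0.008], [1.0, -0.025, -0.003], [-0.003, 0.008, -1.0]]
ft_force: [0.2, -0.4, 0.2]
grip_width: 0.0854
```

```bash
python3 bot.py; python3 -c "
from h import *
wr('w9.png');to(.4185,-.3855,.214,88.55)"
```

```text
top [0.666 0.191 0.122] [0.059 0.014 0.018] 133
top [0.599 0.425 0.123] [0.084 0.084 0.023] 406
top [0.603 0.244 0.123] [0.021 0.023 0.019] 82
top [0.6   0.132 0.121] [0.023 0.05  0.017] 99
top [ 0.602 -0.109  0.138] [0.032 0.023 0.042] 81
top [ 0.588 -0.178  0.139] [0.04  0.04  0.041] 182
top [0.44  0.377 0.133] [0.044 0.041 0.042] 276
top [ 0.418 -0.383  0.133] [0.043 0.043 0.041] 277
scene [0.442 0.379 0.132] [0.042 0.043 0.039] 144
scene [0.601 0.423 0.123] [0.083 0.086 0.021] 320
scene [0.605 0.24  0.121] [0.023 0.022 0.018] 66
scene [0.602 0.129 0.12 ] [0.022 0.049 0.014] 72
scene [0.667 0.19  0.121] [0.061 0.017 0.018] 102
scene [ 0.596 -0.15   0.136] [0.047 0.101 0.048] 709
scene [ 0.42  -0.387  0.132] [0.041 0.045 0.04 ] 320
t 20.95 p [ 0.5951 -0.1212  0.2171] q [-22.7  28.2  66.1   0.   85.7 -21.2] F [ 0.   0.1 -0.7] g 0.0850891523944727
[[ 0.025  1.     0.   ]
 [ 1.    -0.025 -0.   ]
 [-0.     0.    -1.   ]]
shift [-0.2687 -0.1696  0.0022] yaw 88.57 turn 0.0
```

View pics/w9.png

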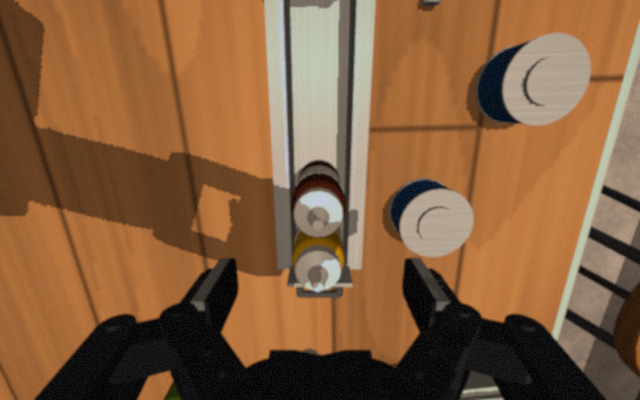

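play_rows(targets="-0.03 -0.02 0 0 0;-0.07 -0.044 0 0 0;-0.11 -0.069 0 0 0;-0.15 -0.095 0 0 0;-0.19 -0.12 0 0 0")

```text
time_s: 21.5
position: [0.4688, -0.3092, 0.2155]
tool_rot: [[0.025, 1.0, -0.002], [1.0, -0.025, 0.002], [0.002, -0.002, -1.0]]
ft_force: [1.4, 0.1, -1.4]
grip_width: 0.0853
```

play_rows(targets="-0.035 -0.022 0 0 0;-0.065 -0.041 0 0 0;-0.077 -0.048 0 0 0;-0.0785 -0.0495 0 0 0;-0.0785 -0.0495 0 0 0")

```text
time_s: 22.0
position: [0.4193, -0.3847, 0.2164]
tool_rot: [[0.025, 1.0, -0.001], [1.0, -0.025, 0.001], [0.001, -0.001, -1.0]]
ft_force: [0.1, -0.2, -0.4]
grip_width: 0.085
```

```bash
python3 -c "
from h import *
st();to(.4185,-.385,.083,88.55)
W=cloud(eyes.get_image('scene'))
P=W[(W[...,2]>.07)&(W[...,2]<.09)&(W[...,1]<-.3)&(W[...,1]>-.5)&(W[...,0]>.45)&(W[...,0]<.6)];print(P.min(0),P.max(0))
wr('w10.png')"
```

```text
t 22.0 p [ 0.4193 -0.3847  0.2164] q [-54.5  24.4  72.7   0.   83.  -53. ] F [ 0.1 -0.2 -0.4] g 0.0849731989509628
[[ 0.025  1.    -0.001]
 [ 1.    -0.025  0.001]
 [ 0.001 -0.001 -1.   ]]
shift [-0.0005 -0.0007  0.1334] yaw 88.58 turn 0.001
[ 0.51234537 -0.49974948  0.07005634] [ 0.59965268 -0.3966685   0.08842154]
```

View pics/w10.png

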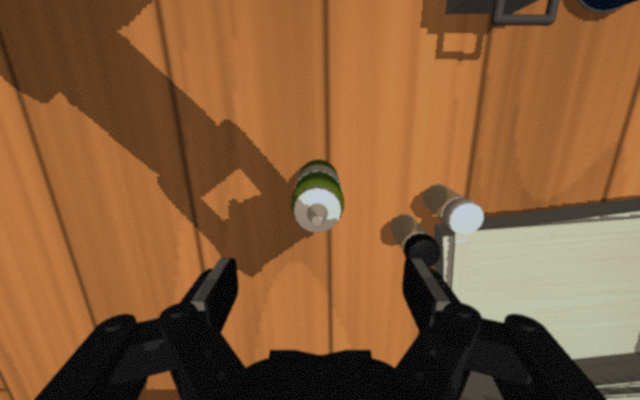

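Shakers start at x≥0.51, clear of the finger (max 0.476). The green bottle is centred, so grasp.

play_rows(targets="0 -0.001 0.025 0 0;0 -0.001 0.065 0 0;0 -0.001 0.105 0 0;0 -0.001 0.127 0 0;0 -0.001 0.133 0 0")

```text
time_s: 22.6
position: [0.4181, -0.3834, 0.0817]
tool_rot: [[0.023, 1.0, -0.003], [1.0, -0.023, 0.004], [0.004, -0.003, -1.0]]
ft_force: [0.3, -0.3, 0.5]
grip_width: 0.0857
```

play_rows(targets="0 0 0 0 0.5;0 0 0 0 1;0 0 0 0 1;0 0 0 0 1;0 0 0 0 1")

```text
time_s: 23.1
position: [0.4186, -0.3861, 0.0857]
tool_rot: [[0.025, 1.0, 0.002], [1.0, -0.025, -0.003], [-0.003, 0.002, -1.0]]
ft_force: [-0.2, 0.6, 6.1]
grip_width: 0.049
```

play_rows(targets="0 0 -0.015 0 1;0 0 -0.045 0 1;0 0 -0.085 0 1;0 0 -0.12 0 1;0 0 -0.135 0 1")

```text
time_s: 23.6
position: [0.4185, -0.386, 0.223]
tool_rot: [[0.025, 1.0, 0.004], [1.0, -0.025, -0.005], [-0.005, 0.004, -1.0]]
ft_force: [0.2, 0.7, -2.3]
grip_width: 0.0488
```

```bash
python3 -c "
from h import *
st();to(.48,-.15,.218,88.55);to(.596,-.067,.218,88.55)"
```

```text
t 23.6 p [ 0.4185 -0.386   0.223 ] q [-54.6  23.9  72.3   0.   83.4 -53.2] F [ 0.2  0.7 -2.3] g 0.0488200772470294
[[ 0.025  1.     0.004]
 [ 1.    -0.025 -0.005]
 [-0.005  0.004 -1.   ]]
shift [0.2375 0.0555 0.0041] yaw 88.57 turn 0.0
shift [0.3234 0.1694 0.0041] yaw 88.57 turn 0.0
```

play_rows(targets="0.015 0.002 0 0 1;0.045 0.008 0 0 1;0.085 0.015 0 0 1;0.13 0.023 0 0 1;0.175 0.031 0 0 1")

```text
time_s: 24.1
position: [0.4528, -0.2083, 0.2177]
tool_rot: [[0.025, 1.0, -0.002], [1.0, -0.025, 0.002], [0.002, -0.002, -1.0]]
ft_force: [1.2, -0.4, -1.8]
grip_width: 0.0491
```

play_rows(targets="0.045 0.008 0 0 1;0.09 0.016 0 0 1;0.125 0.03 0 0 1;0.143 0.065 0 0 1;0.148 0.1 0 0 1")

```text
time_s: 24.6
position: [0.5569, -0.0622, 0.2183]
tool_rot: [[0.022, 1.0, -0.002], [1.0, -0.022, 0.001], [0.001, -0.002, -1.0]]
ft_force: [0.1, -1.1, -1.0]
grip_width: 0.0493
```

play_rows(targets="0 0.025 0 0 1;0 0.036 0 0 1;0 0.038 0 0 1;0 0.038 0 0 1")

```text
time_s: 25.0
position: [0.5942, -0.066, 0.218]
tool_rot: [[0.025, 1.0, -0.002], [1.0, -0.025, 0.001], [0.001, -0.002, -1.0]]
ft_force: [0.7, -0.1, -1.3]
grip_width: 0.0487
```

```bash
python3 -c "
from h import *
st();to(.5962,-.067,.098,88.55)"
```

```text
t 25.0 p [ 0.5942 -0.066   0.218 ] q [-17.7  27.2  67.6   0.   85.3 -16.3] F [ 0.7 -0.1 -1.3] g 0.04870434423784042
[[ 0.025  1.    -0.002]
 [ 1.    -0.025  0.001]
 [ 0.001 -0.002 -1.   ]]
shift [-0.001   0.0022  0.12  ] yaw 88.59 turn 0.001
```

play_rows(targets="-0.001 0.0018 0.02 0 1;-0.001 0.0018 0.06 0 1;-0.001 0.0018 0.095 0 1;-0.001 0.0018 0.108 0 1;-0.001 0.0018 0.114 0 1")

```text
time_s: 25.5
position: [0.5952, -0.0674, 0.1035]
tool_rot: [[0.025, 1.0, -0.003], [1.0, -0.025, 0.001], [0.001, -0.003, -1.0]]
ft_force: [-0.9, 0.5, -2.8]
grip_width: 0.0491
```

play_rows(targets="0 0 0.003 0 1;0 0 0.005 0 1;0 0 0.006 0 0.37;0 0 0.006 0 0.35;0 0 0.006 0 0.35")

```text
time_s: 26.0
position: [0.5971, -0.0679, 0.0997]
tool_rot: [[0.025, 1.0, 0.001], [1.0, -0.025, -0.0], [-0.0, 0.001, -1.0]]
ft_force: [0.7, 0.3, 0.1]
grip_width: 0.0555
```

play_rows(targets="0 0 -0.015 0 0.3;0 0 -0.05 0 0.1;0 0 -0.095 0 0;0 0 -0.12 0 0;0 0 -0.12 0 0")

```text
time_s: 26.5
position: [0.5981, -0.0682, 0.2235]
tool_rot: [[0.025, 1.0, 0.008], [1.0, -0.025, -0.003], [-0.002, 0.008, -1.0]]
ft_force: [0.2, -0.3, -0.4]
grip_width: 0.0854
```

```bash
python3 bot.py; python3 -c "
from h import *
wr('w11.png');to(.441,.378,.218,88.55)"
```

```text
top [0.664 0.192 0.122] [0.061 0.013 0.02 ] 136
top [0.6   0.426 0.124] [0.083 0.085 0.023] 405
top [0.604 0.244 0.122] [0.021 0.023 0.019] 85
top [0.6   0.132 0.122] [0.022 0.049 0.02 ] 99
top [ 0.594 -0.117  0.136] [0.048 0.037 0.048] 213
top [ 0.596 -0.052  0.131] [0.036 0.017 0.03 ] 72
top [ 0.59  -0.183  0.137] [0.043 0.03  0.039] 137
top [0.44  0.379 0.132] [0.044 0.043 0.039] 273
scene [0.441 0.378 0.132] [0.041 0.042 0.041] 142
scene [0.601 0.424 0.123] [0.082 0.085 0.021] 318
scene [0.605 0.241 0.121] [0.024 0.022 0.018] 65
scene [0.602 0.128 0.121] [0.023 0.049 0.013] 69
scene [0.666 0.19  0.121] [0.062 0.019 0.017] 98
scene [ 0.597 -0.124  0.136] [0.049 0.154 0.048] 1029
t 26.6 p [ 0.5967 -0.0678  0.2191] q [-17.8  27.4  67.1  -0.   85.5 -16.3] F [-0.2 -0.1 -0.3] g 0.08532917520787045
[[ 0.025  1.     0.   ]
 [ 1.    -0.025 -0.   ]
 [-0.     0.    -1.   ]]
shift [ 0.4417 -0.1665  0.0006] yaw 88.57 turn 0.0
```

View pics/w11.png

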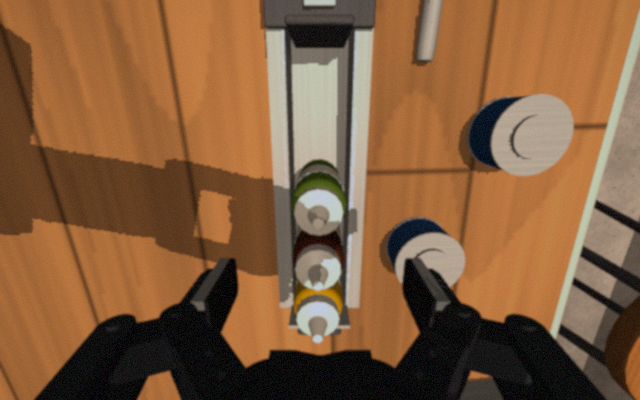

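play_rows(targets="0.025 -0.01 0 0 0;0.065 -0.025 0 0 0;0.11 -0.042 0 0 0;0.155 -0.058 0 0 0;0.2 -0.075 0 0 0")

```text
time_s: 27.15
position: [0.5256, 0.1355, 0.2176]
tool_rot: [[0.026, 1.0, -0.003], [1.0, -0.026, -0.0], [-0.0, -0.003, -1.0]]
ft_force: [-0.0, 0.2, -0.1]
grip_width: 0.0853
```

play_rows(targets="0.045 -0.017 0 0 0;0.09 -0.034 0 0 0;0.135 -0.051 0 0 0;0.175 -0.066 0 0 0;0.21 -0.079 0 0 0")

```text
time_s: 27.65
position: [0.4516, 0.3477, 0.2175]
tool_rot: [[0.024, 1.0, -0.003], [1.0, -0.024, -0.001], [-0.001, -0.003, -1.0]]
ft_force: [0.1, -0.2, -0.6]
grip_width: 0.0853
```

play_rows(targets="0.022 -0.009 0 0 0;0.031 -0.012 0 0 0;0.032 -0.0125 0 0 0;0.032 -0.0125 0 0 0")

```text
time_s: 28.05
position: [0.4418, 0.3774, 0.2184]
tool_rot: [[0.026, 1.0, -0.001], [1.0, -0.026, -0.001], [-0.001, -0.001, -1.0]]
ft_force: [-0.5, -0.4, 0.4]
grip_width: 0.0854
```

```bash
python3 bot.py | grep -E '0.4[34].* 0.3[78]'; python3 -c "
from h import *
st();to(.441,.378,.083,88.55)"
```

```text
top [0.44  0.378 0.134] [0.044 0.042 0.043] 279
scene [0.441 0.379 0.132] [0.04  0.047 0.04 ] 142
t 28.15 p [0.442  0.377  0.2188] q [28.8 25.5 70.5 -0.  84.1 30.3] F [0.7 0.1 0.1] g 0.08553277088920486
t 28.15 p [0.442  0.377  0.2188] q [28.8 25.5 70.5 -0.  84.1 30.3] F [0.7 0.1 0.1] g 0.08553277088920486
[[ 0.027  1.    -0.   ]
 [ 1.    -0.027 -0.   ]
 [-0.    -0.    -1.   ]]
shift [ 0.001  -0.001   0.1358] yaw 88.48 turn -0.001
```

play_rows(targets="0.001 -0.001 0.025 0 0;0.001 -0.001 0.065 0 0;0.001 -0.001 0.105 0 0;0.001 -0.001 0.127 0 0;0.001 -0.001 0.134 0 0")

```text
time_s: 28.65
position: [0.44, 0.3777, 0.0828]
tool_rot: [[0.026, 1.0, -0.004], [1.0, -0.026, -0.002], [-0.002, -0.004, -1.0]]
ft_force: [0.5, -0.4, 0.0]
grip_width: 0.0855
```

play_rows(targets="0 0 0 0 0.5;0 0 0 0 1;0 0 0 0 1;0 0 0 0 1;0 0 0 0 1")

```text
time_s: 29.15
position: [0.4411, 0.3796, 0.0868]
tool_rot: [[0.025, 1.0, 0.003], [1.0, -0.025, 0.002], [0.002, 0.003, -1.0]]
ft_force: [-1.0, -0.3, 7.0]
grip_width: 0.0495
```

play_rows(targets="0 0 -0.015 0 1;0 0 -0.045 0 1;0 0 -0.085 0 1;0 0 -0.12 0 1;0 0 -0.135 0 1")

```text
time_s: 29.65
position: [0.4411, 0.3796, 0.2242]
tool_rot: [[0.025, 1.0, 0.005], [1.0, -0.025, 0.003], [0.003, 0.005, -1.0]]
ft_force: [0.9, -0.8, -1.7]
grip_width: 0.0492
```

```bash
python3 -c "
from h import *
st();to(.48,-.012,.219,88.55);to(.5975,-.012,.219,88.55)"
```

```text
t 29.65 p [0.4411 0.3796 0.2242] q [29.1 25.2 70.1 -0.  84.4 30.5] F [ 0.9 -0.8 -1.7] g 0.049168606213558105
[[ 0.025  1.     0.005]
 [ 1.    -0.025  0.003]
 [ 0.003  0.005 -1.   ]]
shift [-0.3906  0.0486  0.0042] yaw 88.58 turn 0.001
shift [-0.3877  0.166   0.0048] yaw 88.58 turn 0.001
```

play_rows(targets="-0.015 0.003 0 0 1;-0.045 0.01 0 0 1;-0.085 0.02 0 0 1;-0.13 0.03 0 0 1;-0.175 0.04 0 0 1")

```text
time_s: 30.15
position: [0.4755, 0.2009, 0.2191]
tool_rot: [[0.025, 1.0, -0.002], [1.0, -0.025, -0.001], [-0.001, -0.002, -1.0]]
ft_force: [1.2, 0.0, -2.1]
grip_width: 0.0488
```

play_rows(targets="-0.045 0.015 0 0 1;-0.09 0.035 0 0 1;-0.135 0.06 0 0 1;-0.175 0.09 0 0 1;-0.2 0.115 0 0 1")

```text
time_s: 30.65
position: [0.5862, -0.0033, 0.219]
tool_rot: [[0.028, 1.0, -0.002], [1.0, -0.028, -0.0], [-0.0, -0.002, -1.0]]
ft_force: [1.0, 0.5, -2.2]
grip_width: 0.0487
```

play_rows(targets="-0.01 0.01 0 0 1;-0.0125 0.011 0 0 1;-0.0125 0.011 0 0 1;-0.0125 0.011 0 0 1")

```text
time_s: 31.05
position: [0.5958, -0.0112, 0.2201]
tool_rot: [[0.024, 1.0, -0.001], [1.0, -0.024, 0.0], [0.0, -0.001, -1.0]]
ft_force: [-0.5, -0.3, -2.0]
grip_width: 0.0488
```

```bash
python3 -c "
from h import *
st();to(.5975,-.012,.099,88.55)"
```

```text
t 31.05 p [ 0.5958 -0.0112  0.2201] q [-12.4  26.9  67.8   0.   85.3 -11.1] F [-0.5 -0.3 -2. ] g 0.04878205398229824
[[ 0.024  1.    -0.001]
 [ 1.    -0.024  0.   ]
 [ 0.    -0.001 -1.   ]]
shift [-0.0008  0.0018  0.1211] yaw 88.64 turn 0.002
```

play_rows(targets="-0.0005 0.0015 0.02 0 1;-0.0005 0.0015 0.06 0 1;-0.0005 0.0015 0.095 0 1;-0.0005 0.0015 0.109 0 1;-0.0005 0.0015 0.115 0 1")

```text
time_s: 31.55
position: [0.597, -0.0116, 0.1038]
tool_rot: [[0.024, 1.0, -0.003], [1.0, -0.024, 0.001], [0.001, -0.003, -1.0]]
ft_force: [-0.0, -0.6, -1.7]
grip_width: 0.049
```

play_rows(targets="0 0 0.003 0 1;0 0 0.005 0 1;0 0 0.006 0 0.37;0 0 0.006 0 0.35;0 0 0.006 0 0.35")

```text
time_s: 32.05
position: [0.5985, -0.0129, 0.0997]
tool_rot: [[0.025, 1.0, 0.001], [1.0, -0.025, -0.0], [-0.0, 0.001, -1.0]]
ft_force: [-0.5, 0.0, -0.4]
grip_width: 0.0552
```

play_rows(targets="0 0 -0.015 0 0.3;0 0 -0.05 0 0.1;0 0 -0.095 0 0;0 0 -0.12 0 0;0 0 -0.12 0 0")

```text
time_s: 32.55
position: [0.5995, -0.0131, 0.2235]
tool_rot: [[0.025, 1.0, 0.008], [1.0, -0.025, -0.002], [-0.002, 0.008, -1.0]]
ft_force: [1.0, -0.2, -0.1]
grip_width: 0.0855
```

```bash
python3 bot.py; python3 -c "
from h import *
wr('w12.png');save('scene','s12.png');to(.604,.242,.2,88.55)"
```

```text
top [0.663 0.192 0.121] [0.064 0.014 0.018] 138
top [0.6   0.425 0.123] [0.084 0.084 0.023] 406
top [0.603 0.244 0.121] [0.021 0.023 0.018] 84
top [ 0.598 -0.053  0.129] [0.041 0.019 0.03 ] 85
top [ 0.594 -0.122  0.136] [0.049 0.048 0.047] 296
top [0.599 0.139 0.122] [0.019 0.035 0.016] 70
top [ 0.59  -0.175  0.136] [0.046 0.048 0.047] 299
scene [0.602 0.424 0.123] [0.083 0.087 0.021] 322
scene [0.605 0.243 0.122] [0.023 0.026 0.019] 67
scene [0.602 0.129 0.12 ] [0.021 0.049 0.014] 71
scene [0.668 0.19  0.122] [0.059 0.017 0.019] 100
scene [ 0.598 -0.097  0.136] [0.05  0.208 0.048] 1334
t 32.65 p [ 0.5981 -0.0129  0.2191] q [-12.6  27.2  67.5  -0.   85.3 -11.1] F [ 0.4  0.1 -0.1] g 0.08543903801096336
[[ 0.025  1.     0.   ]
 [ 1.    -0.025 -0.   ]
 [-0.     0.    -1.   ]]
shift [ 2.549e-01 -1.000e-04  1.780e-02] yaw 88.56 turn 0.0
```

View pics/w12.png

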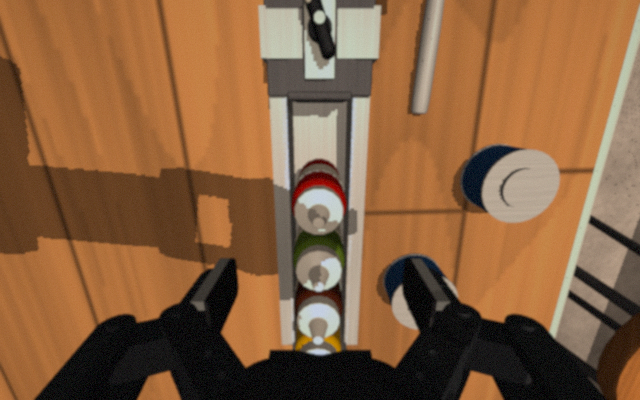

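View pics/s12.png

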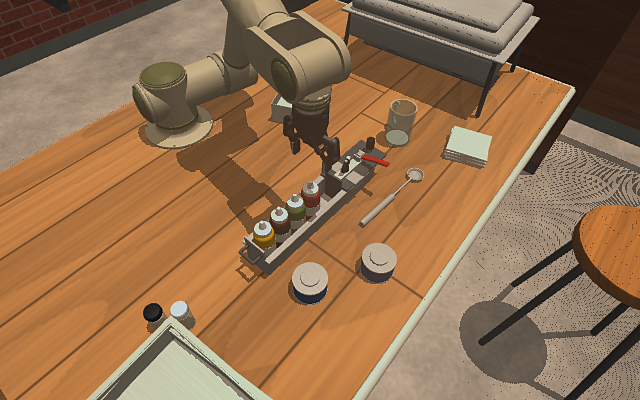

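play_rows(targets="0.03 0 0 0 0;0.075 0 0 0 0;0.12 0 0 0 0.2;0.165 0 0 0 0.4;0.21 0 0 0 0.4", force=40)

```text
time_s: 33.25
position: [0.6029, 0.1988, 0.2176]
tool_rot: [[0.025, 1.0, -0.003], [1.0, -0.025, -0.0], [-0.0, -0.003, -1.0]]
ft_force: [1.0, -1.4, 0.2]
grip_width: 0.0515
```

play_rows(targets="0.03 0 0 0 0.4;0.044 0 0 0 0.4;0.045 0 0.02 0 0.4;0.045 0 0.06 0 0.4;0.045 0 0.1 0 0.4")

```text
time_s: 33.75
position: [0.6046, 0.2413, 0.1174]
tool_rot: [[0.025, 1.0, 0.0], [1.0, -0.025, -0.0], [-0.0, 0.0, -1.0]]
ft_force: [1.0, -0.1, -0.3]
grip_width: 0.0507
```

play_rows(targets="0 0 0.02 0 0.4;0 0 0.024 0 0.6;0 0 0.024 0 1;0 0 0.024 0 1;0 0 0.024 0 1")

```text
time_s: 34.25
position: [0.6041, 0.2414, 0.0946]
tool_rot: [[0.025, 1.0, -0.002], [1.0, -0.025, -0.001], [-0.001, -0.002, -1.0]]
ft_force: [-1.8, -3.7, -12.0]
grip_width: 0.0227
```

play_rows(targets="-0.008 0 0 0 1;-0.018 0 0 0 1;-0.028 0 0 0 1;-0.038 0 0 0 1;-0.048 0 0 0 1")

```text
time_s: 34.75
position: [0.6029, 0.1932, 0.0947]
tool_rot: [[0.025, 1.0, -0.001], [1.0, -0.025, 0.0], [0.0, -0.001, -1.0]]
ft_force: [-2.3, 3.3, -14.9]
grip_width: 0.0228
```

play_rows(targets="-0.005 0 0 0 1;-0.01 0 0 0 1;-0.015 0 0 0 1;-0.019 0 0 0 1;-0.022 0 0 0 1")

```text
time_s: 35.25
position: [0.6024, 0.172, 0.0947]
tool_rot: [[0.025, 1.0, -0.001], [1.0, -0.025, 0.0], [0.0, -0.001, -1.0]]
ft_force: [-2.7, 6.3, -16.5]
grip_width: 0.0229
```

play_rows(targets="-0.002 0 0 0 1;-0.004 0 0 0 1;-0.006 0 0 0 1")

```text
time_s: 35.55
position: [0.6022, 0.1665, 0.0947]
tool_rot: [[0.025, 1.0, -0.001], [1.0, -0.025, 0.001], [0.001, -0.001, -1.0]]
ft_force: [-2.7, 7.2, -17.0]
grip_width: 0.023
```

play_rows(targets="-0.001 0 0 0 1;-0.002 0 0 0 1;-0.003 0 0 0 1")

```text
time_s: 35.85
position: [0.6021, 0.1639, 0.0947]
tool_rot: [[0.025, 1.0, -0.001], [1.0, -0.025, 0.002], [0.001, -0.001, -1.0]]
ft_force: [-3.0, 7.3, -17.4]
grip_width: 0.0229
```

play_rows(targets="-0.001 0 0 0 1;-0.002 0 0 0 1")

```text
time_s: 36.05
position: [0.6021, 0.1619, 0.0947]
tool_rot: [[0.025, 1.0, -0.001], [1.0, -0.025, 0.001], [0.001, -0.001, -1.0]]
ft_force: [-2.6, 8.6, -16.7]
grip_width: 0.0228
```

play_rows(targets="-0.001 0 0 0 1;-0.002 0 0 0 1")

```text
time_s: 36.25
position: [0.602, 0.1599, 0.0947]
tool_rot: [[0.025, 1.0, -0.001], [1.0, -0.025, 0.002], [0.002, -0.001, -1.0]]
ft_force: [-2.8, 8.0, -17.0]
grip_width: 0.023
```

```bash
python3 -c "
from h import *
st();save('top','t13.png');save('scene','s13.png')
a=cv2.imread('pics/s13.png')[120:300,200:420];b=cv2.imread('pics/t13.png')[130:250,200:440]
cv2.imwrite('pics/z13.png',np.hstack([cv2.resize(a,(480,393)),cv2.resize(b,(320,393))][:1]));"
```

```text
t 36.25 p [0.602  0.1599 0.0947] q [ 4.  35.9 73.4  0.1 70.8  5.3] F [ -2.8   8.  -17. ] g 0.023015253090782947
[[ 0.025  1.    -0.001]
 [ 1.    -0.025  0.002]
 [ 0.002 -0.001 -1.   ]]
```

View pics/z13.png

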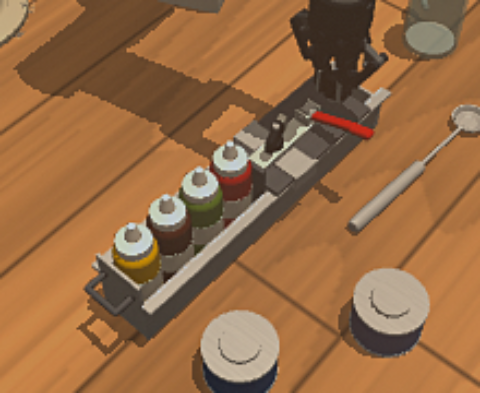

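play_rows(targets="-0.001 0 0 0 1;-0.002 0 0 0 1")

```text
time_s: 36.55
position: [0.602, 0.1589, 0.0947]
tool_rot: [[0.025, 1.0, -0.001], [1.0, -0.025, 0.004], [0.004, -0.001, -1.0]]
ft_force: [-1.9, 16.2, -17.0]
grip_width: 0.0232
```

play_rows(targets="-0.001 0 0 0 1;-0.002 0 0 0 1")

```text
time_s: 36.75
position: [0.602, 0.1588, 0.0947]
tool_rot: [[0.024, 1.0, -0.0], [1.0, -0.024, 0.007], [0.007, -0.0, -1.0]]
ft_force: [0.3, 26.5, -19.1]
grip_width: 0.023
```

play_rows(targets="-0.001 0 0 0 1;-0.002 0 0 0 1")

```text
time_s: 36.95
position: [0.602, 0.1587, 0.0947]
tool_rot: [[0.023, 1.0, 0.001], [1.0, -0.023, 0.01], [0.01, 0.0, -1.0]]
ft_force: [1.2, 35.9, -20.0]
grip_width: 0.0228
```

play_rows(targets="0.003 0 0 0 1;0.005 0 0 0 1;0.005 0 0 0 0.6;0.005 0 0 0 0.4;0.005 0 0 0 0.4")

```text
time_s: 37.45
position: [0.6039, 0.1575, 0.097]
tool_rot: [[0.026, 1.0, 0.005], [1.0, -0.026, -0.0], [-0.0, 0.005, -1.0]]
ft_force: [-0.1, -1.6, -0.8]
grip_width: 0.051
```

play_rows(targets="0 0 -0.03 0 0.4;0 0 -0.08 0 0.4;0 0 -0.105 0 0.4;0 0 -0.105 0 0.4")

```text
time_s: 37.85
position: [0.6044, 0.1578, 0.2056]
tool_rot: [[0.026, 1.0, 0.011], [1.0, -0.026, 0.0], [0.001, 0.011, -1.0]]
ft_force: [-1.2, -0.4, 1.0]
grip_width: 0.051
```

```bash
python3 bot.py; python3 -c "
from h import *
c,P=wr('w14.png');save('top','t14.png');save('scene','s14.png');to(.6,.046,.2,88.55)
a=cv2.imread('pics/t14.png')[150:230,240:420];cv2.imwrite('pics/z14.png',cv2.resize(a,None,fx=4,fy=4,interpolation=2))
cv2.imwrite('pics/zs14.png',cv2.resize(cv2.imread('pics/s14.png')[130:280,230:400],None,fx=4,fy=4,interpolation=2))"
```

```text
top [0.663 0.11  0.122] [0.065 0.016 0.019] 151
top [0.599 0.426 0.123] [0.083 0.084 0.023] 410
top [ 0.594 -0.106  0.136] [0.053 0.195 0.048] 1187
top [0.598 0.05  0.123] [0.021 0.047 0.017] 95
scene [0.601 0.425 0.122] [0.083 0.088 0.021] 316
scene [0.603 0.159 0.12 ] [0.023 0.024 0.016] 68
scene [0.599 0.047 0.12 ] [0.022 0.049 0.013] 73
scene [0.664 0.107 0.121] [0.062 0.016 0.017] 108
scene [ 0.597 -0.11   0.136] [0.05  0.194 0.048] 1326
t 37.95 p [0.6027 0.1577 0.2007] q [ 3.8 30.4 65.  -0.  84.5  5.3] F [ 0.4  0.3 -0.5] g 0.05134899368534933
[[ 0.025  1.     0.002]
 [ 1.    -0.025 -0.   ]
 [-0.     0.002 -1.   ]]
shift [-0.1119  0.0007 -0.0012] yaw 88.55 turn -0.0
```

View pics/z14.png

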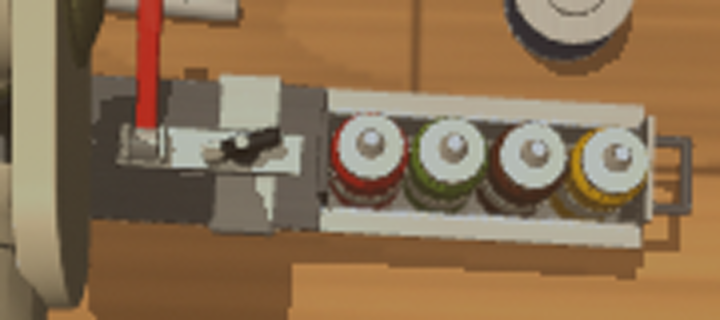

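View pics/zs14.png

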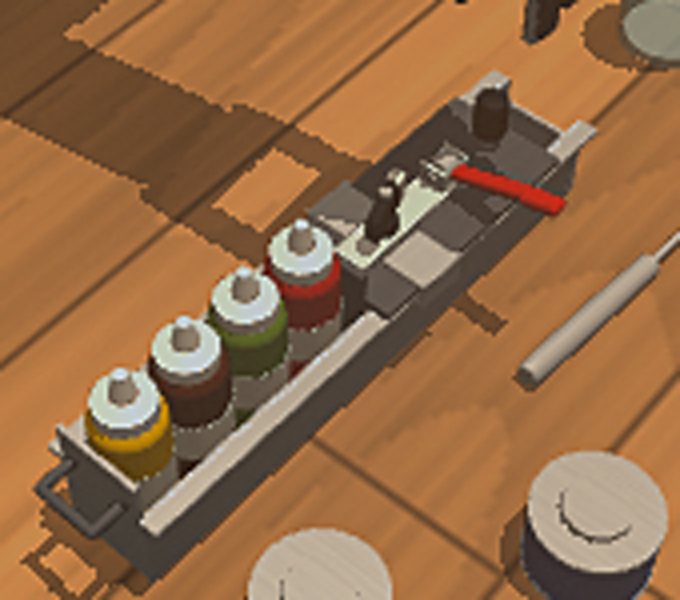

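View pics/w14.png

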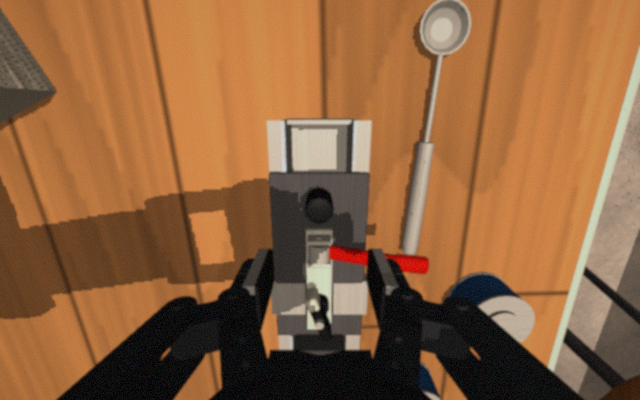

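```bash
cat > nut.py <<'E'
from h import *
import sys
def ana(W,c,ctr):
    m=(W[...,2]>.1125)&(W[...,2]<.132)&(np.hypot(W[...,0]-ctr[0],W[...,1]-ctr[1])<.036)
    P=W[m][:,:2]; C=c[m].min(-1)
    if len(P)<10: print('few',len(P)); return
    r=cv2.minAreaRect((P*1000).astype(np.float32))
    q=P-P.mean(0); w,v=np.linalg.eigh(q.T@q); a=v[:,1]
    wh=P[C>140].mean(0)-P.mean(0) if (C>140).any() else np.nan
    if a@np.nan_to_num(wh)<0: a=-a
    print(len(P),'mid',np.round(P.mean(0),4),'rect',np.round(r[0],1),np.round(r[1],1),'white',(C>140).sum(),np.round(wh,3),'ang deg',np.degrees(np.arctan2(a[1],a[0])))
if __name__=='__main__':
    ctr=(float(sys.argv[1]),float(sys.argv[2]))
    for n in('top','scene'):
        im=eyes.get_image(n); ana(cloud(im),im['pixels'].astype(int),ctr)
E
python3 nut.py .5992 .0458
```

```text
96 mid [0.598 0.05 ] rect [598.7  49.7] [12.  49.6] white 13 [0.    0.009] ang deg 107.49642662664293
74 mid [0.6012 0.0454] rect [599.5  47.7] [11.3 51. ] white 8 [-0.003  0.012] ang deg 107.90776505220298
```

play_rows(targets="-0.03 0 0 -0.13 0.4;-0.075 0 0 -0.26 0.4;-0.105 0 0 -0.334 0.4;-0.1115 -0.0007 0 -0.334 0.4;-0.1115 -0.0007 0 -0.334 0.4")

```text
time_s: 38.7
position: [0.5989, 0.046, 0.1996]
tool_rot: [[-0.301, 0.953, -0.001], [0.953, 0.301, 0.0], [0.001, -0.001, -1.0]]
ft_force: [-0.2, 0.6, -0.2]
grip_width: 0.0513
```

```bash
python3 -c "
from h import *
st();to(.5992,.0465,.095,107.7)"
```

```text
t 38.7 p [0.5989 0.046  0.1996] q [ -6.9  28.2  69.    0.   82.8 -24.4] F [-0.2  0.6 -0.2] g 0.051304448522308414
[[-0.301  0.953 -0.001]
 [ 0.953  0.301  0.   ]
 [ 0.001 -0.001 -1.   ]]
shift [0.0004 0.0005 0.1046] yaw 107.54 turn -0.003
```

play_rows(targets="0 0 0.025 0 0.4;0 0 0.065 0 0.4;0 0 0.095 0 0.4;0 0 0.104 0 0.4;0 0 0.104 0 0.4", force=50)

```text
time_s: 39.2
position: [0.5987, 0.0477, 0.0953]
tool_rot: [[-0.305, 0.952, -0.002], [0.952, 0.305, 0.0], [0.001, -0.002, -1.0]]
ft_force: [0.5, -0.3, 1.0]
grip_width: 0.0514
```

play_rows(targets="0 0 0 0 0.7;0 0 0 0 1;0 0 0 0 1;0 0 0 0 1;0 0 0 0 1")

```text
time_s: 39.7
position: [0.5994, 0.0467, 0.0979]
tool_rot: [[-0.304, 0.953, 0.002], [0.953, 0.304, -0.0], [-0.001, 0.002, -1.0]]
ft_force: [-1.8, -0.6, 5.8]
grip_width: 0.0159
```

play_rows(targets="0 0 0 0 1;0 0 0 0 1;0 0 0 0 1")

```text
time_s: 40.0
position: [0.5994, 0.0467, 0.0979]
tool_rot: [[-0.304, 0.953, 0.002], [0.953, 0.304, -0.0], [-0.001, 0.002, -1.0]]
ft_force: [-1.6, 0.4, 6.2]
grip_width: 0.016
```

```bash
python3 -c "
from h import *
st();wr('w15.png')
s=save('scene','s15.png');cv2.imwrite('pics/zs15.png',cv2.resize(cv2.imread('pics/s15.png')[120:240,250:400],None,fx=5,fy=5,interpolation=2))"
```

```text
t 40.0 p [0.5994 0.0467 0.0979] q [ -6.8  33.7  77.2   0.   68.9 -24.5] F [-1.6  0.4  6.2] g 0.016033083681399107
[[-0.304  0.953  0.002]
 [ 0.953  0.304 -0.   ]
 [-0.001  0.002 -1.   ]]
```

View pics/w15.png

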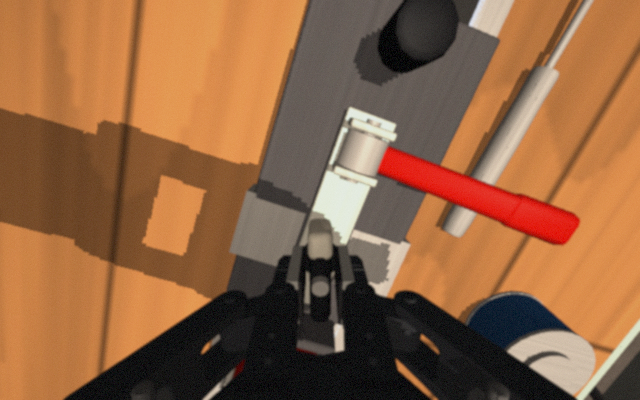

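View pics/zs15.png

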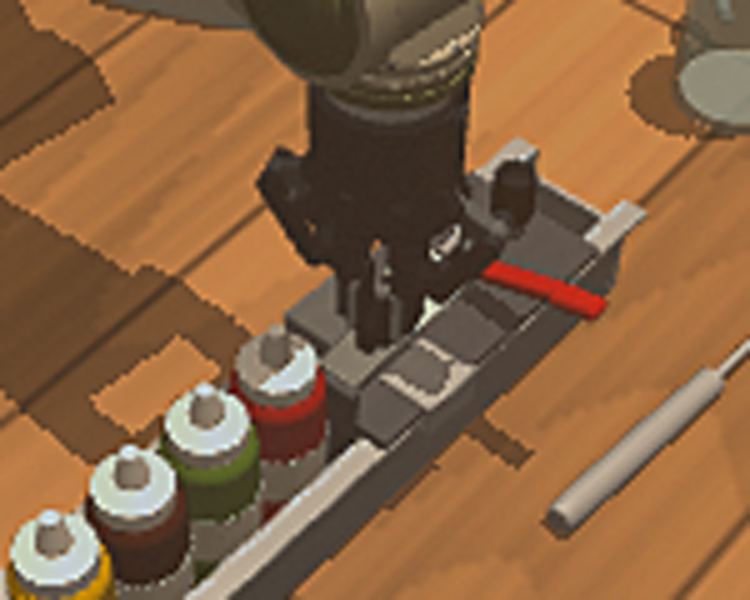

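play_rows(targets="0 0 0 0.08 1;0 0 0 0.18 1;0 0 0 0.28 1;0 0 0 0.38 1;0 0 0 0.48 1")

```text
time_s: 40.6
position: [0.599, 0.0467, 0.0979]
tool_rot: [[0.174, 0.985, 0.001], [0.985, -0.174, -0.0], [-0.0, 0.001, -1.0]]
ft_force: [-4.8, -0.9, 7.3]
grip_width: 0.0159
```

play_rows(targets="0 0 0 0.1 1;0 0 0 0.2 1;0 0 0 0.3 1;0 0 0 0.4 1;0 0 0 0.5 1")

```text
time_s: 41.1
position: [0.5985, 0.0469, 0.0979]
tool_rot: [[0.625, 0.781, 0.0], [0.781, -0.625, -0.0], [0.0, 0.0, -1.0]]
ft_force: [-6.2, 1.2, 8.3]
grip_width: 0.0156
```

play_rows(targets="0 0 0 0.1 1;0 0 0 0.2 1;0 0 0 0.3 1;0 0 0 0.4 1;0 0 0 0.5 1")

```text
time_s: 41.6
position: [0.5982, 0.0473, 0.0978]
tool_rot: [[0.923, 0.386, -0.001], [0.386, -0.923, 0.001], [-0.0, -0.001, -1.0]]
ft_force: [-7.5, 3.5, 8.8]
grip_width: 0.0158
```

```bash
python3 -c "
from h import *
s=st();to(.5992,.0465,.0979,-1.45);print(s['wrist_torque'])"
```

```text
t 41.6 p [0.5982 0.0473 0.0978] q [-6.8 33.7 77.3  0.  69.1 60.5] F [-7.5  3.5  8.8] g 0.015788334682668836
[[ 0.923  0.386 -0.001]
 [ 0.386 -0.923  0.001]
 [-0.    -0.001 -1.   ]]
shift [ 0.0006  0.0011 -0.0001] yaw 22.7 turn 0.421
[0.49407227 1.28873701 0.18906629]
```

play_rows(targets="0 0 0 0.1 1;0 0 0 0.2 1;0 0 0 0.3 1;0 0 0 0.39 1;0 0 0 0.421 1")

```text
time_s: 42.1
position: [0.5981, 0.0477, 0.0978]
tool_rot: [[1.0, -0.024, -0.001], [-0.024, -1.0, 0.001], [-0.001, -0.001, -1.0]]
ft_force: [-7.4, 4.6, 9.4]
grip_width: 0.0158
```

play_rows(targets="0 0 0 0 1;0 0 0 0 0.6;0 0 0 0 0.35;0 0 0 0 0.35;0 0 0 0 0.35")

```text
time_s: 42.6
position: [0.5992, 0.0465, 0.0962]
tool_rot: [[1.0, -0.021, 0.0], [-0.021, -1.0, -0.0], [0.0, 0.0, -1.0]]
ft_force: [0.2, 0.3, -0.3]
grip_width: 0.0555
```

play_rows(targets="0 0 -0.03 0 0.35;0 0 -0.08 0 0.3;-0.03 0 -0.11 0 0.3;-0.07 0 -0.12 0 0.2;-0.08 0 -0.12 0 0.2")

```text
time_s: 43.1
position: [0.5169, 0.0486, 0.2181]
tool_rot: [[1.0, -0.021, 0.003], [-0.021, -1.0, -0.0], [0.003, 0.0, -1.0]]
ft_force: [-0.2, 0.2, -0.3]
grip_width: 0.0682
```

```bash
python3 nut.py .5992 .0458; python3 -c "
from h import *
st();c,P=wr('w16.png')
from nut import ana
ana(P,c,(.5992,.0458))
cv2.imwrite('pics/z16.png',cv2.resize(cv2.imread('pics/w16.png')[40:240,220:460],None,fx=3,fy=3,interpolation=2))"
```

```text
few 0
89 mid [0.6025 0.0451] rect [601.3  46.1] [10.9 48.3] white 14 [0.013 0.002] ang deg 0.9640501388287751
t 43.2 p [0.5183 0.0484 0.2166] q [-7.7 19.5 80.5 -0.  80.  83.5] F [ 0.1  0.  -0. ] g 0.06830235578966037
[[ 1.    -0.021  0.001]
 [-0.021 -1.    -0.   ]
 [ 0.001  0.    -1.   ]]
926 mid [0.6018 0.0485] rect [600.7  48.8] [11.6 50.6] white 311 [0.013 0.   ] ang deg -0.1341844232108594
```

View pics/z16.png

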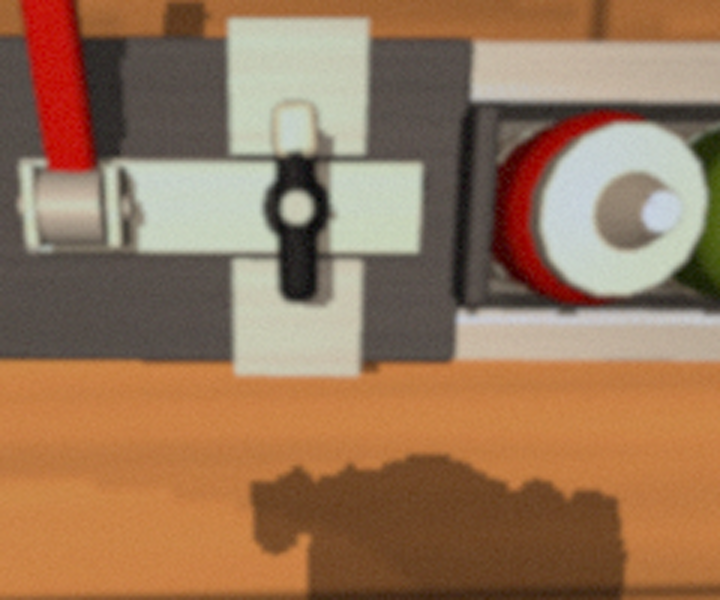

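play_rows(targets="0.03 -0.012 0 0.004 0.4;0.075 -0.03 0 0.004 0.4;0.12 -0.049 0 0.004 0.4;0.148 -0.06 0 0.004 0.4;0.1515 -0.062 0 0.004 0.4", force=30)

```text
time_s: 43.75
position: [0.6748, 0.1081, 0.2127]
tool_rot: [[1.0, -0.024, -0.002], [-0.024, -1.0, 0.0], [-0.002, -0.0, -1.0]]
ft_force: [0.1, 0.6, 0.1]
grip_width: 0.0514
```

```bash
python3 -c "
from h import *
st();to(.671,.107,.106,-1.45)
for n in('scene','top'):
    T=eyes.get_image(n);W=cloud(T);c=T['pixels'].astype(int)
    R=W[(c[...,0]>120)&(c[...,1]<70)&(c[...,2]<70)&(W[...,0]>.58)&(W[...,0]<.75)&(abs(W[...,1]-.1)<.05)&(W[...,2]>.08)]
    if len(R)>5: print(n,len(R),R.min(0),R.max(0),np.polyfit(R[:,0],R[:,2],1))
"
```

```text
t 43.75 p [0.6748 0.1081 0.2127] q [-0.8 36.5 51.6  0.  92.  90.6] F [0.1 0.6 0.1] g 0.051367056532515255
[[ 1.    -0.024 -0.002]
 [-0.024 -1.     0.   ]
 [-0.002 -0.    -1.   ]]
shift [-0.0036  0.0012  0.1067] yaw -1.4 turn 0.001
scene 85 [0.6116691  0.09854268 0.10650592] [0.69517722 0.11464987 0.13295909] [ 0.29453105 -0.07240495]
```

play_rows(targets="-0.0035 0.001 0.03 0 0.4;-0.0035 0.001 0.07 0 0.4;-0.0035 0.001 0.1 0 0.4;-0.0035 0.001 0.1065 0 0.4;-0.0035 0.001 0.1065 0 0.5")

```text
time_s: 44.35
position: [0.6679, 0.1058, 0.1095]
tool_rot: [[1.0, -0.026, -0.001], [-0.026, -1.0, 0.0], [-0.001, 0.0, -1.0]]
ft_force: [-0.2, -0.6, 0.5]
grip_width: 0.0426
```

play_rows(targets="0 0 0 0 0.7;0 0 0 0 1;0 0 0 0 1;0 0 0 0 1;0 0 0 0 1")

```text
time_s: 44.85
position: [0.6692, 0.1078, 0.1119]
tool_rot: [[1.0, -0.024, 0.005], [-0.024, -1.0, 0.002], [0.005, -0.003, -1.0]]
ft_force: [1.1, 6.8, 2.9]
grip_width: 0.0149
```

play_rows(targets="-0.0047 0 -0.0094 0 1;-0.0106 0 -0.0181 0 1;-0.0177 0 -0.0258 0 1;-0.0258 0 -0.0325 0 1;-0.0347 0 -0.038 0 1")

```text
time_s: 45.35
position: [0.6353, 0.108, 0.1502]
tool_rot: [[1.0, -0.025, 0.008], [-0.025, -1.0, 0.002], [0.008, -0.002, -1.0]]
ft_force: [5.3, 3.9, 0.6]
grip_width: 0.0152
```

play_rows(targets="-0.0096 0 -0.0042 0 1;-0.0198 0 -0.007 0 1;-0.0301 0 -0.0084 0 1;-0.0406 0 -0.0083 0 1;-0.051 0 -0.0067 0 1")

```text
time_s: 45.85
position: [0.5852, 0.109, 0.1588]
tool_rot: [[1.0, -0.025, 0.012], [-0.025, -1.0, 0.001], [0.012, -0.002, -1.0]]
ft_force: [3.6, 3.7, 13.5]
grip_width: 0.0135
```

play_rows(targets="-0.01 0 0.003 0 1;-0.0196 0 0.0074 0 1;-0.0284 0 0.013 0 1;-0.0364 0 0.0198 0 1;-0.0434 0 0.0278 0 1")

```text
time_s: 46.35
position: [0.5395, 0.1095, 0.1279]
tool_rot: [[1.0, -0.025, 0.003], [-0.025, -1.0, -0.0], [0.003, 0.0, -1.0]]
ft_force: [0.3, -0.1, 0.4]
grip_width: -0.0002
```

```bash
python3 -c "
from h import *
st()
T=save('scene','s17.png');W=cloud(T);c=T['pixels'].astype(int)
R=W[(c[...,0]>110)&(c[...,1]<70)&(c[...,2]<70)&(W[...,0]>.48)&(W[...,0]<.75)&(abs(W[...,1]-.1)<.05)&(W[...,2]>.08)]
if len(R)>5: print(len(R),R.min(0),R.max(0),np.polyfit(R[:,0],R[:,2],1))
cv2.imwrite('pics/z17.png',cv2.resize(cv2.imread('pics/s17.png')[100:220,250:400],None,fx=5,fy=5,interpolation=2))
"
```

```text
t 46.35 p [0.5395 0.1095 0.1279] q [-0.9 27.3 83.7 -0.  68.8 90.6] F [ 0.3 -0.1  0.4] g -0.00018151371907617234
[[ 1.    -0.025  0.003]
 [-0.025 -1.    -0.   ]
 [ 0.003  0.    -1.   ]]
13 [0.59051097 0.10277483 0.11558248] [0.60542767 0.11443315 0.19954387] [-4.92477526  3.12006179]
```

View pics/z17.png

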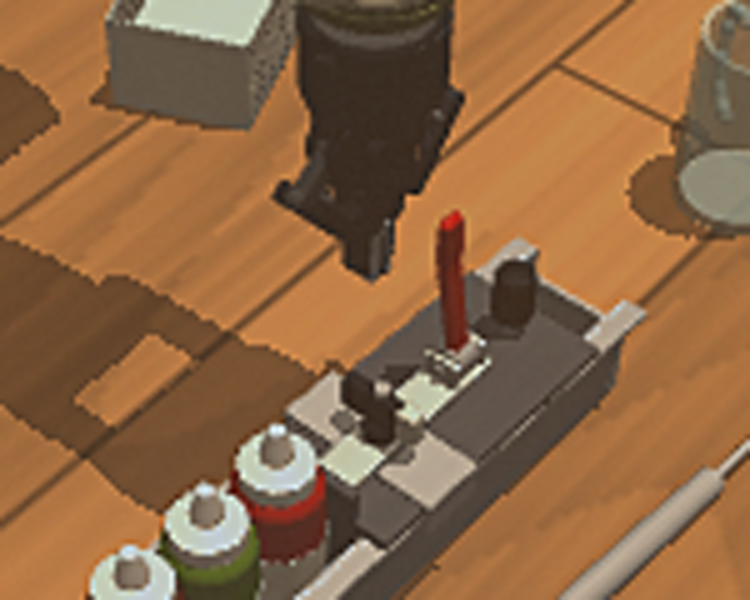

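play_rows(targets="0 0 -0.045 0 1;0 0 -0.092 0 1;0.04 0.001 -0.097 0 1;0.085 0.001 -0.097 0 1;0.1005 0.001 -0.097 0 1")

```text
time_s: 46.9
position: [0.6426, 0.1054, 0.2246]
tool_rot: [[1.0, -0.026, 0.004], [-0.026, -1.0, -0.0], [0.004, 0.0, -1.0]]
ft_force: [-0.9, 0.3, 0.3]
grip_width: 0.0003
```

play_rows(targets="0 0 0.03 0 1;0 0 0.05 0 1;0 0 0.05 0 1")

```text
time_s: 47.2
position: [0.6389, 0.1059, 0.1717]
tool_rot: [[1.0, -0.025, -0.004], [-0.025, -1.0, 0.0], [-0.004, 0.0, -1.0]]
ft_force: [1.4, 0.0, -0.6]
grip_width: -0.0002
```

```bash
python3 -c "
from h import *
st();to(.606,.1075,.175,-1.45)"
```

```text
t 47.2 p [0.6389 0.1059 0.1717] q [-1.  34.2 62.7 -0.  83.2 90.4] F [ 1.4  0.  -0.6] g -0.00015998391038546842
[[ 1.    -0.025 -0.004]
 [-0.025 -1.     0.   ]
 [-0.004  0.    -1.   ]]
shift [-0.033  -0.0008 -0.0031] yaw -1.45 turn 0.0
```

play_rows(targets="-0.02 -0.001 -0.001 0 1;-0.033 -0.001 -0.001 0 1;-0.0475 -0.001 0.0015 0 1;-0.0615 -0.001 0.007 0 1;-0.074 -0.001 0.015 0 1")

```text
time_s: 47.7
position: [0.5666, 0.1089, 0.1615]
tool_rot: [[1.0, -0.025, 0.006], [-0.025, -1.0, 0.0], [0.006, -0.0, -1.0]]
ft_force: [1.6, 0.2, 2.0]
grip_width: -0.0
```

```bash
python3 -c "
from h import *
st();to(.5541,.1075,.1481,-1.45);save('scene','s18.png')
cv2.imwrite('pics/z18.png',cv2.resize(cv2.imread('pics/s18.png')[100:220,250:400],None,fx=4,fy=4,interpolation=2))"
```

```text
t 47.7 p [0.5666 0.1089 0.1615] q [-0.9 27.6 76.8  0.  75.3 90.6] F [1.6 0.2 2. ] g -4.387213329443016e-05
[[ 1.    -0.025  0.006]
 [-0.025 -1.     0.   ]
 [ 0.006 -0.    -1.   ]]
shift [-0.0125  0.0017  0.0133] yaw -1.44 turn 0.0
```

View pics/z18.png

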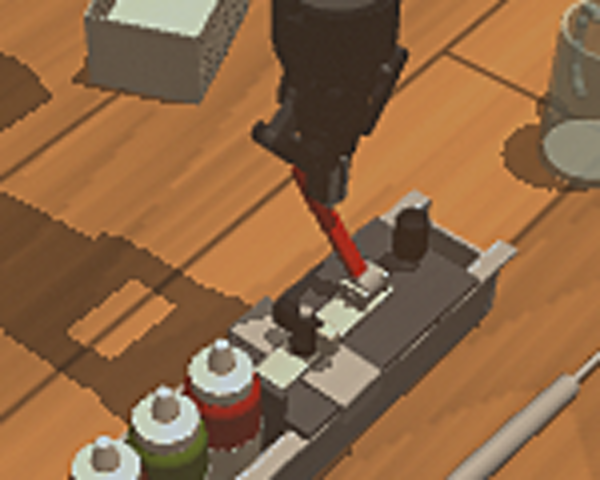

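play_rows(targets="-0.0107 0 0.0105 0 1;-0.019 0 0.023 0 1;-0.0248 0 0.037 0 1;-0.0273 0 0.0477 0 1;-0.028 0 0.0545 0 1")

```text
time_s: 48.25
position: [0.5386, 0.1097, 0.1052]
tool_rot: [[1.0, -0.025, 0.002], [-0.025, -1.0, 0.0], [0.002, -0.001, -1.0]]
ft_force: [-8.3, 2.1, 39.7]
grip_width: 0.0001
```

play_rows(targets="0 0 0.002 0 1;0 0 0.003 0 1;0 0 0.003 0 1")

```text
time_s: 48.55
position: [0.5387, 0.1098, 0.1054]
tool_rot: [[1.0, -0.025, 0.005], [-0.025, -1.0, 0.0], [0.005, -0.0, -1.0]]
ft_force: [-12.1, 2.1, 34.6]
grip_width: 0.0001
```

```bash
python3 -c "
from h import *
st();save('scene','s19.png')
cv2.imwrite('pics/z19.png',cv2.resize(cv2.imread('pics/s19.png')[100:220,250:400],None,fx=4,fy=4,interpolation=2))"
```

```text
t 48.55 p [0.5387 0.1098 0.1054] q [-0.8 28.8 85.5  0.  65.5 90.6] F [-12.1   2.1  34.6] g 9.615351857980852e-05
[[ 1.    -0.025  0.005]
 [-0.025 -1.     0.   ]
 [ 0.005 -0.    -1.   ]]
```

View pics/z19.png

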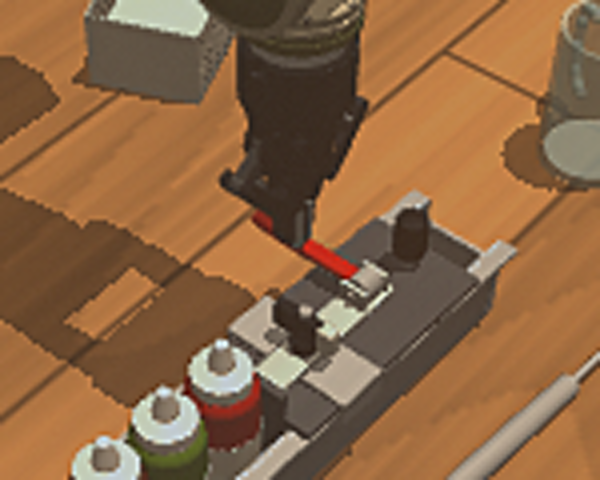

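Lever is against its closed end stop (~35 N, no further movement). Lift away and check everything.

play_rows(targets="0 0 -0.02 0 1;0 0 -0.06 0 1;-0.03 0 -0.1 0 1;-0.08 0 -0.12 0 1;-0.12 0 -0.12 0 1")

```text
time_s: 49.1
position: [0.4178, 0.1124, 0.2237]
tool_rot: [[1.0, -0.025, 0.006], [-0.025, -1.0, -0.0], [0.006, 0.0, -1.0]]
ft_force: [-0.2, -0.2, -1.0]
grip_width: -0.0001
```

play_rows(targets="-0.03 0.03 0 0 1;-0.05 0.07 0 0 1;-0.06 0.11 0 0 1;-0.06 0.15 0 0 1;-0.06 0.15 0 0 1")

```text
time_s: 49.6
position: [0.3546, -0.0399, 0.2218]
tool_rot: [[1.0, -0.031, 0.002], [-0.031, -1.0, -0.002], [0.002, 0.002, -1.0]]
ft_force: [-0.4, 0.4, 0.3]
grip_width: -0.0001
```

```bash
python3 nut.py .5992 .0458; python3 bot.py; python3 - <<'E'
from h import *
from nut import ana
for n in('scene','top'):
    T=save(n,n+'20.png');W=cloud(T);c=T['pixels'].astype(int)
    R=W[(c[...,0]>110)&(c[...,1]<70)&(c[...,2]<70)&(W[...,0]>.48)&(W[...,0]<.75)&(abs(W[...,1]-.1)<.05)&(W[...,2]>.08)]
    if len(R)>5: print(n,len(R),R.min(0),R.max(0),np.polyfit(R[:,0],R[:,2],1))
    P=W[(W[...,2]>.098)&(W[...,2]<.111)&(abs(W[...,0]-.6)<.035)&(abs(W[...,1]+.007)<.012)]
    if len(P): print('stop',P.min(0),P.max(0),P.mean(0))
c,P=wr('w20.png')
cv2.imwrite('pics/zt20.png',cv2.resize(cv2.imread('pics/top20.png')[150:250,220:420],None,fx=4,fy=4,interpolation=2))
cv2.imwrite('pics/zs20.png',cv2.resize(cv2.imread('pics/scene20.png')[100:280,220:410],None,fx=3.3,fy=3.3,interpolation=2))
E
```

```text
95 mid [0.5989 0.049 ] rect [599.2  49.1] [48.5 10.6] white 21 [ 0.015 -0.   ] ang deg 1.248946768702654
90 mid [0.6024 0.0451] rect [601.3  46.2] [50.1 11.3] white 14 [0.013 0.002] ang deg 0.35425312482752597
top [0.599 0.426 0.123] [0.084 0.084 0.023] 401
top [0.599 0.049 0.122] [0.049 0.011 0.019] 98
top [0.602 0.162 0.122] [0.023 0.023 0.019] 79
top [ 0.594 -0.108  0.136] [0.054 0.199 0.047] 1191
scene [0.602 0.423 0.123] [0.082 0.088 0.022] 319
scene [0.603 0.159 0.121] [0.023 0.023 0.018] 68
scene [0.6   0.047 0.12 ] [0.05  0.013 0.016] 93
scene [ 0.597 -0.109  0.136] [0.05  0.196 0.048] 1328
t 49.8 p [ 0.3542 -0.0354  0.2211] q [-25.    2.4 102.2   0.   75.4  66.4] F [-0.1 -0.   0.1] g -0.00028258570762634567
[[ 1.    -0.024  0.   ]
 [-0.024 -1.     0.   ]
 [ 0.    -0.    -1.   ]]
scene 118 [0.5040523  0.10342171 0.08297509] [0.59310825 0.13520346 0.11253022] [-0.06047426  0.13995301]
stop [ 0.59935419 -0.00883092  0.09800002] [ 6.25505063e-01 -2.44581808e-04  1.10083507e-01] [ 0.61554041 -0.00562218  0.10540376]
top 198 [0.50403191 0.10525223 0.10220066] [0.59133055 0.12153168 0.11389478] [-0.04210021  0.13041448]
stop [ 0.57108814 -0.01673969  0.09935634] [0.62422407 0.00129167 0.11099701] [ 0.59658895 -0.00309078  0.10735667]
```

View pics/zt20.png

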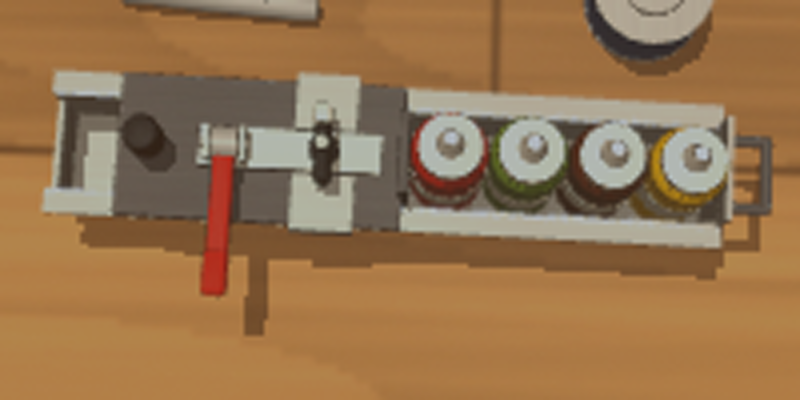

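View pics/zs20.png

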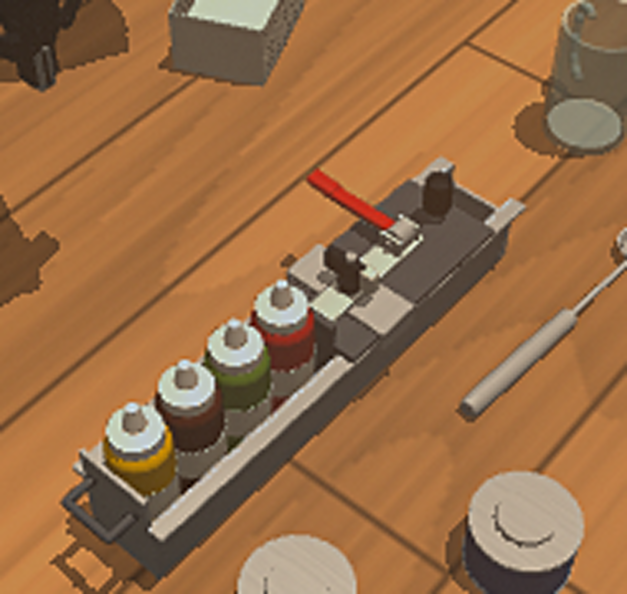

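View pics/w20.png

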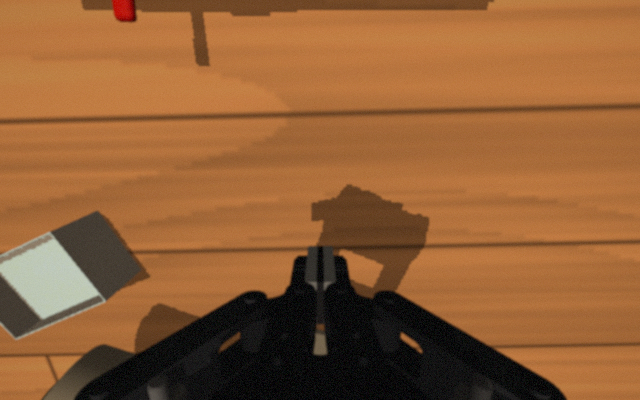

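```bash
python3 - <<'E'
from h import *
for tag,yc in(('0',-.005),('20',.107)):
  for n in('scene','top'):
    T=dict(np.load(f'pics/{n}{tag}.npz'));W=cloud(T);c=T['pixels'].astype(int)
    R=W[(c[...,0]>110)&(c[...,1]<70)&(c[...,2]<70)&(W[...,0]>.48)&(W[...,0]<.75)&(abs(W[...,1]-yc)<.015)&(W[...,2]>.095)]
    b=[np.median(R[(R[:,0]>a)&(R[:,0]<a+.02),2]).round(4) for a in(.505,.525,.545,.565)]
    print(tag,n,len(R),np.polyfit(R[:,0],R[:,2],1).round(3),b)
E
```

```text
0 scene 135 [-0.049  0.132] [np.float64(0.1073), np.float64(0.1047), np.float64(0.1046), np.float64(0.1042)]
0 top 194 [-0.048  0.132] [np.float64(0.1079), np.float64(0.1043), np.float64(0.104), np.float64(0.1047)]
20 scene 117 [-0.054  0.136] [np.float64(0.1097), np.float64(0.107), np.float64(0.1058), np.float64(0.1057)]
20 top 198 [-0.042  0.13 ] [np.float64(0.1093), np.float64(0.1066), np.float64(0.1067), np.float64(0.1059)]
```

```bash
python3 -c "
from h import *
print(env.close_job())"
```

```text
the job is handed in; nothing more can be done
None
```

I handed the job in at about 50 s, with all steps done in the order asked. No verdict was reported.

**What I did:**
- Flipped the lever open. The first swing left it about 0.23 rad short, so I pushed it onto its end stop.
- Drew the stop back and stood the four bottles that were there (yellow, brown, green, red) in the trough. There was no tan bottle. The green bottle was knocked aside during the run, so I measured it again before picking it up.
- Pushed the stop up snug, turned the nut to the index line with the lever open, then closed the lever. My grip slipped off the lever near upright, so I finished closing it by pushing with shut fingers.

**What the last checks showed:**
- **Bottles and stop:** all four bottles stand upright. The stop hit solid resistance at about 36 N with no further movement, and the knob was still in that place at the end.
- **Lever:** it stopped firmly at about 35 N, and its slope matches the closed lever at the start.
- **Nut:** the white wing points at the index line. The cameras read it 1.3° to 2.7° short of exact (about 0.02–0.05 rad). They disagree by about that much, so I left it.
- **Other things on the table:** they look untouched in the final pictures. I did not measure each one.

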